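# Set out a painter's place

### The arm

A 7-joint arm with a two-finger parallel gripper is mounted at the origin on the work surface. World frame = base frame: x ahead of the robot, y to its left, z up, the work surface at z = 0. Lengths are in m, angles in rad, forces in N, time in s.
With the tool pointing down it reaches from about 0.425 to 0.925 m from the base axis. Payload 6.8 kg.
Tool frame: the origin (TCP) lies at the very end of the fingers, on their centre line; the grasp point (between the pads) lies 19 mm behind it (bot.grasp_offset is the distance from the TCP to the grasp point, in m); z points along the fingers, y is the direction in which the jaws open and shut (so a half turn about z gives the same grasp; the last joint's range is limited). The gripper opens to 85 mm and grips with 20 to 120 N. Pads are 22 mm wide; open, the fingers measure 114 mm over their backs; the gripper's body (76 mm by 85 mm) begins 54 mm behind the grasp point. The pads swing forward as they close: fully open they stand 13 mm farther back than shut.
Start: joints at [-1.424, 0.477, 0.022, 1.555, -0.011, 1.109, -0.083], TCP at [0.17, 0.653, 0.204] pointing down, gripper open.
Joint ranges: [-2.96, 2.96], [-0.34, 2.1], [-1.41, 1.46], [0.24, 2.44], [-1.37, 4.51], [0.17, 1.92], [-2.96, 2.96]. Speed limits (rad/s): [2.39, 2.39, 3.14, 3.14, 3.14, 3.14, 3.14].

### API

Orientations are given as a unit quaternion [w, x, y, z].
In Python, from station import monitor, cams, bot, finder gives the robot as it stands.
- The arm moves only by the tool jog_arm, never from a script. Its argument "plan" is a list of rows, each an object of numbers: "x", "y", "z": the shift along the tool's x, y, z as a fraction of full scale; "wx", "wy", "wz": the turn, a rotation vector about the tool's x, y, z as a fraction of full scale. A call has 1 to 12 rows; each row is the pose to reach, as a shift and turn from the pose measured when the call began, along the tool's axes at that moment, turning the shorter way round; what a row does not reach only later rows make up. Full scale, the value 1, is 20 cm for a shift and 180 degrees for a turn. A row lasts 1/12 s, in which the tool goes at most 41.7 mm and 7.16 degrees, less where a joint would pass 70% of its speed; a pose out of reach is approached as far as the arm can. A call with a number of a shift or a turn outside -1 to 1 is refused whole. A call with a gripper value outside its range is refused whole. "hand" is the opening, from -1 (shut) to 1 (fully open), set as the call begins (left out, the last holds). The fingers move at their own pace and stop on an object; "grip_force" is the grip in N (left out, the last holds). Time passes only in rows, so rows that repeat a pose let the fingers close. It gives the time, the measured TCP pose, the force and the opening at its end, in the units of the state.
- monitor.get_obs(): the state, without advancing time (a new reading comes with each control period).
- cams.read_camera(name): name is "scene" or "top"; returns the picture (384x512x3 uint8, red, green, blue); there is no depth.
- cams.get_calibration(name): a dict with "fx", "fy", "cx", "cy" (pixels), "extrinsics" (4x4, takes a point from world to camera coordinates). Camera axes: x right, y down, z forward; pixel columns grow to the right and rows downward; lengths in m; the calibration is good to about 2 mm. A picture is of the moment at which its call begins. get_calibration takes no time and is no camera call.
- bot.hand_in(): hands the job in, once; it reports no verdict.
Trained networks look in the newest picture that a camera, given by its name, has taken for a name from the list of things; names that differ only in an ending like _2 or _b are one class to them, and where a whole thing is asked for, a point or a joint stands for the part that bears it (a point fixed in the world has none). Each returns a list of dicts, best first, with "confidence" (0 to 1); they miss things now and then, are a little off and sometimes report something else, mostly with a low value. They report only what shows in the picture. A call takes as long as a camera call. They do not tell look-alikes from the thing itself.
- finder.find_in(camera, target): "bbox" ([left, top, width, height] in pixels, round what is visible of it).
- finder.place_of(camera, target): "location" ([column, row] in pixels: a listed point, or the origin of a listed thing).
The state is a dict: "t": time; "q": joint angles; "joint_vel": joint speeds; "joint_torque": joint torques, N m; "eef_pos": TCP position; "tool_rot": TCP orientation; "contact_force": force on the tool from outside, world axes, zero at the start; "torque": the same for the moment, N m; "gripper_width": opening from 0.0 (shut) to 1.0 (fully open).
Only numpy, scipy, OpenCV 4.12 (cv2) and the standard library are available. Lean on these libraries where they do the work, as an engineer would, in place of code of your own. Each camera call takes 0.05 s, during which the arm holds its last target. There are 200 camera calls.

### The job

Set out the next painter's place from the grey divided box. First, while the metal tray is still empty, take the swatch board out of its slot and stand it on the foot of the wooden rest, leaning back at a clear slant against the rest's upright, face square to it. Then put the square wooden painting handle (lying down) and the slim tall bottle (standing upright) in the metal tray, leaving the squat jar and the miniature figure in their compartments and everything else on the table where it is.

Things in the scene. Friction and masses are not known exactly. Their poses are not given: they have to be found in the camera images.
- bin: Fixed grey divided box, 118 (x) by 354 mm (y), walls 45 mm high, 4 mm thick, floor 5 mm. Origin: centre of underside. Across its y, each 110 mm long in x: a 14 mm slot at y = -166 mm (board), a 112 mm compartment at y = -99 (handle), three 68 mm compartments at y = -5, 67 and 139 (bottle, jar and figure, one each in any order).
- board: Plywood swatch board, a flat slab 100 mm wide (its x), 10 mm thick (its y), 140 mm high (its z), about 0.12 kg, loose, with grey, brown and cream paint dots. Origin: centre of its bottom edge. At the start it stands upright in the slot of the box, its x along the box's x, its upper 100 mm above the walls.
- board_top (a point): Centre of the board's top edge.
- handle: Painting handle: a square wooden bar 30 x 30 mm, 90 mm long along its x, cork at one end (+x), about 0.08 kg, loose. Origin: centre of the face that is underneath at the start. It lies on the floor of its compartment, roughly along the box's y.
- handle_mid (a point): Middle of the handle's bar, 15 mm above its origin face.
- bottle: Slim tall round bottle, 32 mm diameter at the body, 96 mm high, narrower at the shoulder above about 57 mm, white with black cap, about 0.06 kg, loose. Origin: centre of its underside; z along its axis. Stands in a compartment.
- jar: Wide squat round jar, 58 mm diameter, 60 mm high with its lid, white with black lid, about 0.1 kg, loose. Origin: centre of its underside; z along its axis. Stands in a compartment of the box. Leave it there.
- figure: Miniature figure on a round wooden plinth, 40 mm diameter, 78 mm high, loose, standing in a compartment of the box. Leave it there. Origin: centre of the underside.
- rest: Fixed wooden board rest; front (+x) faces away from the robot. Origin on the table under the upright's front face. Upright: x = -14 to 0 mm, 90 mm wide (y), top at z = 75. Foot: 110 mm wide, x = -20 to 70, top at z = 8, ending in a lip (x = 64 to 70, top at z = 14). The board stands on the foot between upright and lip, leaning towards -x.
- tray_in (a point): Centre of the inner floor (5 mm above the table) of the shallow square metal tray, fixed, 160 x 160 mm outside, 150 x 150 mm inside, walls 5 mm thick and 18 mm high above the table. Axes along the tray's sides, z up.
- cup: White plastic water cup, 72 mm wide, 85 mm high, on the table at the left. Leave it. Origin: centre of the underside.
- water: Tall clear water bottle, 64 mm diameter, 190 mm high, on the table at the right. Leave it. Origin: centre of the underside.
- brush: Large brush lying on the table at the right, near the robot. Leave it.
- pot: Paint pot with paper label, 44 mm diameter, 70 mm high, beyond the tray and the rest. Leave it. Origin: centre of the underside.
Mind the look-alikes: they are no part of the job. Leave any red or turquoise look-alike of the handle alone.

How it is judged:
By the outcome, as a careful person would: the job done as asked, in the order asked, and still so for the second after the job is handed in, with the robot touching nothing.
It also fails if it takes over 67 s, if anything falls off the work surface, if the arm or the gripper's body presses on something with over 40 N, if the wrist force passes 120 N, or if a joint passes its speed limit or range.

## Working session

There is one attempt and no reset: what is moved stays moved. The work goes in short steps, Python scripts to look and compute and a tool call to move; the robot and the scene stay as the last step left them, time stands still between calls to the robot, and variables do not carry over. Pictures are saved under pics/ and viewed, about 8 in all and at most 12, crops included, and the job is handed in when it is done.

Besides the shell and the picture viewer there is one more tool, called after "Request:" as a command line: name --argument value ..., lists and objects as JSON in quotes. jog_arm: Moves the arm, as the interface text tells. Shift numbers are shares of 20 cm and turn numbers shares of 180 degrees, none past 1 either way. Its arguments: {"type":"object","properties":{"plan":{"type":"array","items":{"type":"object","properties":{"x":{"type":"number","minimum":-1,"maximum":1},"y":{"type":"number","minimum":-1,"maximum":1},"z":{"type":"number","minimum":-1,"maximum":1},"wx":{"type":"number","minimum":-1,"maximum":1},"wy":{"type":"number","minimum":-1,"maximum":1},"wz":{"type":"number","minimum":-1,"maximum":1}}}},"hand":{"type":"number"},"grip_force":{"type":"number"}},"required":["plan"]}

```bash
mkdir -p pics; cat > h.py <<'E'
from station import monitor, cams, bot, finder
import numpy as np, cv2
from scipy.spatial.transform import Rotation as R
def ray(cam,px,z):
    c=cams.get_calibration(cam);E=np.array(c["extrinsics"])
    d=np.array([(px[0]-c["cx"])/c["fx"],(px[1]-c["cy"])/c["fy"],1])
    o=-E[:3,:3].T@E[:3,3];w=E[:3,:3].T@d
    return (o+w*(z-o[2])/w[2])
def proj(cam,p):
    c=cams.get_calibration(cam);E=np.array(c["extrinsics"])
    q=E[:3,:3]@np.array(p)+E[:3,3]
    return np.array([c["fx"]*q[0]/q[2]+c["cx"],c["fy"]*q[1]/q[2]+c["cy"]])
def save(cam,name,box=None,s=1.0):
    im=cams.read_camera(cam)
    if box: im=im[box[1]:box[3],box[0]:box[2]]
    im=cv2.resize(im,None,fx=s,fy=s,interpolation=cv2.INTER_CUBIC)
    cv2.imwrite("pics/"+name,im[:,:,::-1]);return im
E
python3 - <<'E'
from h import *
save("top","t0.png",s=1.5);save("scene","s0.png",s=1.5)
o=monitor.get_obs();print(o["t"],o["eef_pos"],o["tool_rot"])
for cam in("top","scene"):
    c=cams.get_calibration(cam);E=np.array(c["extrinsics"]);print(cam,c["fx"],-E[:3,:3].T@E[:3,3],E[:3,:3].round(2).tolist())
Z=dict(bin=0,board=.005,board_top=.145,handle=.005,handle_mid=.02,bottle=.005,jar=.005,figure=.005,rest=0,tray_in=.005,cup=0,water=0,pot=0)
for n,z in Z.items():
    for cam in("top","scene"):
        for r in finder.place_of(cam,n)[:3]:
            print(n,cam,np.round(r["location"]),round(r["confidence"],2),ray(cam,r["location"],z).round(3)[:2])
print(monitor.get_obs()["t"])
E
```

```text
0.1 [0.16998483 0.65265293 0.20322075] [-4.14123849e-05  1.27034715e-01  9.91897943e-01 -8.06102534e-04]
top 377.9524799671162 [0.40564432 0.00462679 1.22625545] [[-0.01, -1.0, 0.02], [-0.99, 0.0, -0.14], [0.14, -0.02, -0.99]]
scene 449.61284488142473 [1.02426506 0.56975414 1.05377094] [[-0.77, 0.63, 0.0], [0.49, 0.6, -0.63], [-0.4, -0.48, -0.78]]
bin top [259. 224.] 0.63 [ 0.458 -0.006]
bin scene [277. 199.] 0.89 [ 0.453 -0.014]
board top [312. 223.] 0.81 [ 0.462 -0.177]
board scene [235. 168.] 0.91 [ 0.476 -0.187]
board_top top [321. 217.] 0.57 [ 0.472 -0.182]
board_top scene [239. 137.] 0.6 [ 0.466 -0.172]
handle top [290. 223.] 0.73 [ 0.462 -0.106]
handle top [348. 202.] 0.64 [ 0.53  -0.296]
handle top [309. 274.] 0.56 [ 0.3   -0.162]
handle scene [254. 184.] 0.82 [ 0.471 -0.1  ]
handle scene [198. 155.] 0.7 [ 0.533 -0.308]
handle scene [278. 146.] 0.52 [ 0.308 -0.174]
handle_mid top [311. 273.] 0.77 [ 0.304 -0.167]
handle_mid top [291. 221.] 0.56 [ 0.467 -0.106]
handle_mid top [355. 199.] 0.51 [ 0.537 -0.315]
handle_mid scene [255. 177.] 0.68 [ 0.459 -0.11 ]
handle_mid scene [193. 152.] 0.62 [ 0.543 -0.316]
handle_mid scene [279. 144.] 0.53 [ 0.311 -0.166]
bottle top [240. 227.] 0.65 [0.45  0.057]
bottle scene [290. 216.] 0.54 [0.468 0.058]
jar top [263. 222.] 0.83 [ 0.465 -0.018]
jar scene [274. 200.] 0.91 [ 0.463 -0.016]
jar scene [290. 212.] 0.4 [0.458 0.045]
figure top [216. 224.] 0.45 [0.46  0.132]
figure scene [310. 228.] 0.54 [0.452 0.124]
figure scene [253. 185.] 0.32 [ 0.475 -0.099]
rest top [298. 169.] 0.85 [ 0.64  -0.134]
rest scene [198. 203.] 0.76 [ 0.642 -0.152]
tray_in top [214. 172.] 0.74 [0.628 0.14 ]
tray_in scene [265. 267.] 0.98 [0.628 0.138]
cup top [133. 186.] 0.86 [0.584 0.404]
cup scene [350. 328.] 0.71 [0.575 0.393]
water top [388. 163.] 0.83 [ 0.659 -0.434]
water scene [147. 150.] 0.62 [ 0.645 -0.435]
pot top [261. 127.] 0.45 [ 0.783 -0.015]
pot scene [193. 268.] 0.62 [0.775 0.016]
1.4
```

View pics/t0.png

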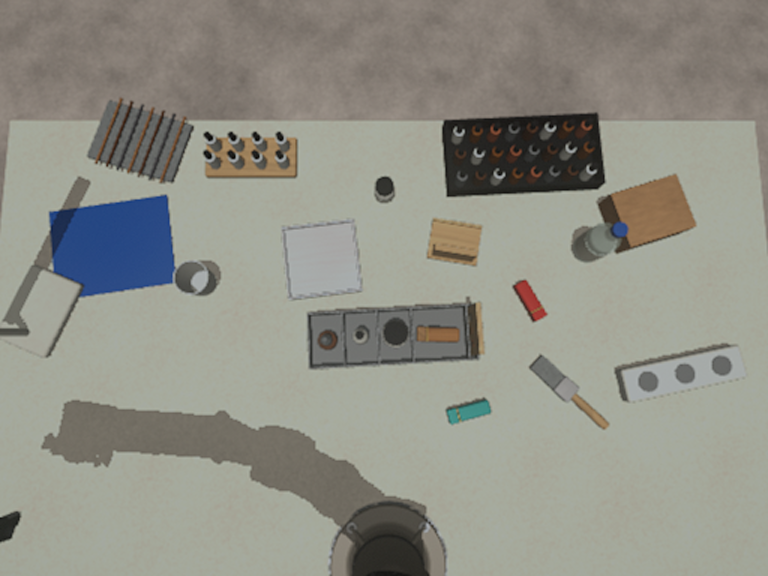

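View pics/s0.png

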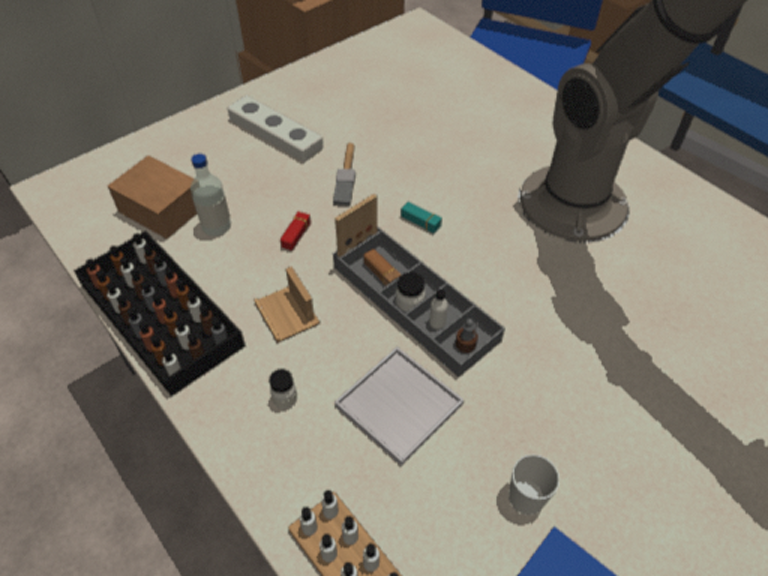

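The top view shows the handle candidates at (437,334) wood in the box, (530,300) red and (468,411) turquoise (1.5x pixels). The wooden one in the 112 mm compartment fits the description; the coloured ones are look-alikes. The jar is in the -5 compartment, the slim bottle in 67 and the figure in 139. I'll confirm that and read the corners in enlarged crops.

```bash
python3 - <<'E'
from h import *
save("top","t1.png",(182,132,342,262),4.5);save("scene","s1.png",(150,120,350,300),3.3)
E
```

```text
(no output)
```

View pics/t1.png

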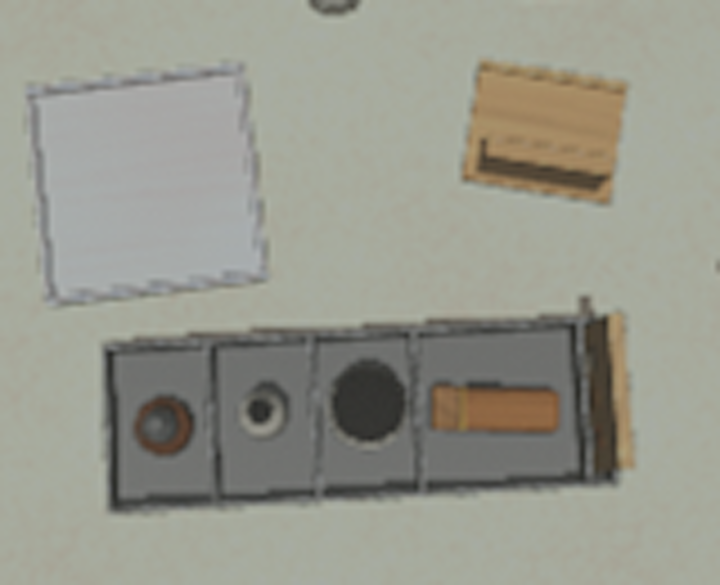

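View pics/s1.png

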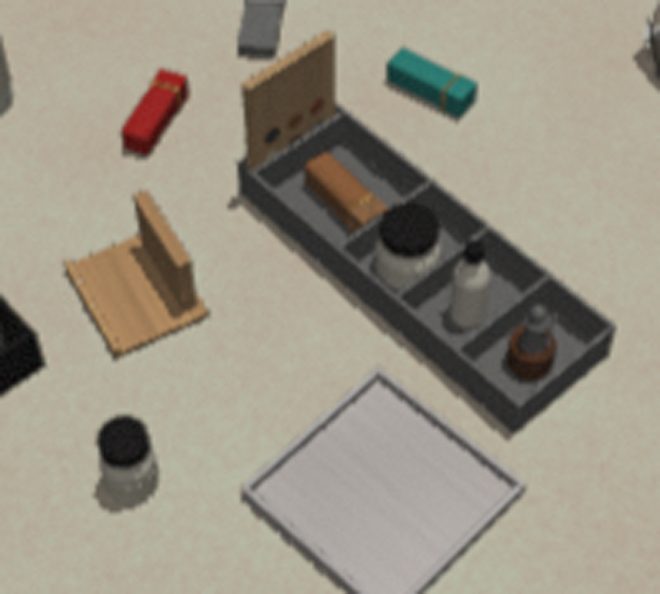

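```bash
python3 - <<'E'
from h import *
def T(p,z): return ray("top",((p[0]+.5)/4.5-.5+182,(p[1]+.5)/4.5-.5+132),z)[:2]
def S(p,z): return ray("scene",((p[0]+.5)/3.3-.5+150,(p[1]+.5)/3.3-.5+120),z)[:2]
def show(n,P,f):
    Q=np.array([f(p,z) for p,z in P]);print(n,Q.round(3).tolist(),"mean",Q.mean(0).round(4))
    for i in range(len(Q)):
        d=Q[(i+1)%len(Q)]-Q[i];print("   edge",np.hypot(*d).round(3),np.degrees(np.arctan2(d[1],d[0])).round(1))
show("binT",[((105,345),.045),((112,510),.045),((617,482),.045),((582,320),.045)],T)
show("binS",[((614,328),.045),((513,433),.045),((240,160),.045)],S)
show("restT",[((483,60),.014),((627,82),.014),((612,202),.008),((463,180),.008)],T)
show("restS",[((66,265),.014),((115,355),.014),((208,313),.008)],S)
show("trayT",[((28,88),.018),((243,65),.018),((267,280),.018),((50,303),.018)],T)
show("trayS",[((380,372),.018),((242,492),.018),((525,490),.018)],S)
show("boardT",[((618,313),.145),((628,467),.145)],T)
show("boardS",[((245,85),.145),((333,35),.145)],S)
show("handleT",[((430,385),.035),((557,388),.035),((558,432),.035),((433,432),.035)],T)
show("bottleT",[((262,409),.101)],T)
show("bottleS",[((476,243),.101)],S)
E
```

```text
binT [[0.508, 0.164], [0.394, 0.158], [0.411, -0.19], [0.523, -0.168]] mean [ 0.459  -0.0091]
   edge 0.114 -176.7
   edge 0.348 -87.2
   edge 0.114 10.8
   edge 0.333 92.7
binS [[0.398, 0.164], [0.532, 0.184], [0.526, -0.182]] mean [0.4854 0.0553]
   edge 0.136 8.5
   edge 0.366 -91.0
   edge 0.369 110.3
restT [[0.718, -0.105], [0.701, -0.21], [0.613, -0.198], [0.63, -0.089]] mean [ 0.6656 -0.1505]
   edge 0.107 -99.0
   edge 0.089 172.0
   edge 0.11 81.3
   edge 0.089 -10.0
restS [[0.704, -0.204], [0.724, -0.096], [0.636, -0.085]] mean [ 0.688  -0.1284]
   edge 0.109 79.3
   edge 0.089 173.1
   edge 0.137 -59.9
trayT [[0.697, 0.226], [0.714, 0.071], [0.556, 0.053], [0.54, 0.207]] mean [0.6266 0.1392]
   edge 0.157 -83.9
   edge 0.159 -173.6
   edge 0.155 95.9
   edge 0.158 6.9
trayS [[0.564, 0.061], [0.721, 0.078], [0.548, 0.218]] mean [0.6111 0.1187]
   edge 0.158 6.2
   edge 0.223 141.1
   edge 0.158 -84.0
boardT [[0.518, -0.177], [0.42, -0.181]] mean [ 0.4689 -0.1787]
   edge 0.098 -177.8
   edge 0.098 2.2
boardS [[0.52, -0.173], [0.423, -0.173]] mean [ 0.4718 -0.1735]
   edge 0.097 180.0
   edge 0.097 -0.0
handleT [[0.479, -0.062], [0.477, -0.151], [0.446, -0.151], [0.446, -0.064]] mean [ 0.4621 -0.107 ]
   edge 0.089 -91.6
   edge 0.031 -180.0
   edge 0.087 89.7
   edge 0.033 3.0
bottleT [[0.46, 0.053]] mean [0.4599 0.0527]
   edge 0.0 0.0
bottleS [[0.459, 0.055]] mean [0.4586 0.0552]
   edge 0.0 0.0
```

```bash
cat >> h.py <<'E'
def rot(psi,th=0):
    p,t=np.radians(psi),np.radians(th);u=np.array([np.cos(p),np.sin(p),0]);k=np.array([0,0,1.])
    y=np.cos(t)*u+np.sin(t)*k;z=np.sin(t)*u-np.cos(t)*k
    return R.from_matrix(np.c_[np.cross(y,z),y,z])
def chain(W):
    o=monitor.get_obs();p=np.array(o["eef_pos"]);q=np.array(o["tool_rot"]);r=R.from_quat(q[[1,2,3,0]])
    print("t",round(o["t"],2),"pos",p.round(4),"width",round(o["gripper_width"],3),"F",np.round(o["contact_force"],1),"tool y",r.as_matrix()[:,1].round(3),"q",np.round(o["q"],2))
    for pos,ro in W:
        pos=np.array(pos);d=r.inv().apply(pos-p)/.2;w=(r.inv()*ro).as_rotvec()/np.pi
        print("x %.3f y %.3f z %.3f | wx %.4f wy %.4f wz %.4f"%(*d,*w),"rows",int(np.ceil(max(np.linalg.norm(pos-p)/.0417,np.linalg.norm(w)*180/7.16)))+1,"BIG" if abs(d).max()>1 else "")
        p,r=pos,ro
E
python3 - <<'E'
from h import *
B=rot(92.5)
chain([((.25,.49,.25),rot(84)),((.36,.32,.27),B),((.45,.14,.27),B),((.47,-.03,.26),B),((.47,-.176,.24),B),((.47,-.176,.104),B)])
E
```

```text
t 1.5 pos [0.1701 0.6532 0.2041] width 0.995 F [-0.6  0.  -0. ] tool y [0.252 0.968 0.   ] q [-1.42  0.48  0.02  1.56 -0.01  1.11 -0.08]
x -0.592 y -0.689 z -0.229 | wx 0.0000 wy -0.0000 wz -0.0478 rows 6 
x -0.636 y -0.788 z -0.100 | wx 0.0000 wy 0.0000 wz -0.0472 rows 6 
x -0.410 y -0.919 z 0.000 | wx 0.0000 wy 0.0000 wz 0.0000 rows 6 
x -0.063 y -0.854 z 0.050 | wx 0.0000 wy 0.0000 wz 0.0000 rows 6 
x 0.032 y -0.729 z 0.100 | wx 0.0000 wy 0.0000 wz 0.0000 rows 5 
x 0.000 y 0.000 z 0.680 | wx 0.0000 wy 0.0000 wz 0.0000 rows 5
```

Request:
jog_arm --plan '[{"x": -0.59,"y": -0.69,"z": -0.23,"wz": -0.048},{"x": -0.59,"y": -0.69,"z": -0.23,"wz": -0.048},{"x": -0.59,"y": -0.69,"z": -0.23,"wz": -0.048},{"x": -0.59,"y": -0.69,"z": -0.23,"wz": -0.048},{"x": -0.59,"y": -0.69,"z": -0.23,"wz": -0.048},{"x": -0.59,"y": -0.69,"z": -0.23,"wz": -0.048}]'

```text
invalid input at $.plan[0]: expected keys x, y, z, wx, wy, wz
```

Request:
jog_arm --plan '[{"x": -0.64,"y": -0.79,"z": -0.1,"wz": -0.047},{"x": -0.64,"y": -0.79,"z": -0.1,"wz": -0.047},{"x": -0.64,"y": -0.79,"z": -0.1,"wz": -0.047},{"x": -0.64,"y": -0.79,"z": -0.1,"wz": -0.047},{"x": -0.64,"y": -0.79,"z": -0.1,"wz": -0.047},{"x": -0.64,"y": -0.79,"z": -0.1,"wz": -0.047}]'

```text
invalid input at $.plan[0]: expected keys x, y, z, wx, wy, wz
```

Request:
jog_arm --plan '[{"x": -0.41,"y": -0.92},{"x": -0.41,"y": -0.92},{"x": -0.41,"y": -0.92},{"x": -0.41,"y": -0.92},{"x": -0.41,"y": -0.92},{"x": -0.41,"y": -0.92}]'

```text
invalid input at $.plan[0]: expected keys x, y, z, wx, wy, wz
```

Request:
jog_arm --plan '[{"x": -0.06,"y": -0.85,"z": 0.05},{"x": -0.06,"y": -0.85,"z": 0.05},{"x": -0.06,"y": -0.85,"z": 0.05},{"x": -0.06,"y": -0.85,"z": 0.05},{"x": -0.06,"y": -0.85,"z": 0.05},{"x": -0.06,"y": -0.85,"z": 0.05}]'

```text
invalid input at $.plan[0]: expected keys x, y, z, wx, wy, wz
```

```bash
python3 - <<'E'
from h import *
B=rot(92.5)
chain([((.47,-.176,.24),B),((.47,-.176,.104),B)])
E
```

```text
t 1.5 pos [0.1701 0.6532 0.2041] width 0.995 F [-0.6  0.  -0. ] tool y [0.252 0.968 0.   ] q [-1.42  0.48  0.02  1.56 -0.01  1.11 -0.08]
x -2.496 y -3.634 z -0.180 | wx 0.0000 wy -0.0000 wz -0.0950 rows 23 BIG
x 0.000 y 0.000 z 0.680 | wx 0.0000 wy 0.0000 wz 0.0000 rows 5
```

All six keys are needed in every row.

Request:
jog_arm --plan '[{"x": -0.59,"y": -0.69,"z": -0.23,"wx": 0,"wy": 0,"wz": -0.048},{"x": -0.59,"y": -0.69,"z": -0.23,"wx": 0,"wy": 0,"wz": -0.048},{"x": -0.59,"y": -0.69,"z": -0.23,"wx": 0,"wy": 0,"wz": -0.048},{"x": -0.59,"y": -0.69,"z": -0.23,"wx": 0,"wy": 0,"wz": -0.048},{"x": -0.59,"y": -0.69,"z": -0.23,"wx": 0,"wy": 0,"wz": -0.048},{"x": -0.59,"y": -0.69,"z": -0.23,"wx": 0,"wy": 0,"wz": -0.048}]'

```text
t: 2.0
eef_pos: [0.2537, 0.4859, 0.252]
tool_rot: [0.001, 0.056, 0.998, 0.0]
contact_force: [0.6, -0.1, 0.1]
gripper_width: 1.004
```

Request:
jog_arm --plan '[{"x": -0.64,"y": -0.79,"z": -0.1,"wx": 0,"wy": 0,"wz": -0.047},{"x": -0.64,"y": -0.79,"z": -0.1,"wx": 0,"wy": 0,"wz": -0.047},{"x": -0.64,"y": -0.79,"z": -0.1,"wx": 0,"wy": 0,"wz": -0.047},{"x": -0.64,"y": -0.79,"z": -0.1,"wx": 0,"wy": 0,"wz": -0.047},{"x": -0.64,"y": -0.79,"z": -0.1,"wx": 0,"wy": 0,"wz": -0.047},{"x": -0.64,"y": -0.79,"z": -0.1,"wx": 0,"wy": 0,"wz": -0.047}]'

```text
t: 2.5
eef_pos: [0.3682, 0.3082, 0.2732]
tool_rot: [0.002, -0.013, 1.0, -0.0]
contact_force: [0.6, 0.8, -0.1]
gripper_width: 1.002
```

Request:
jog_arm --plan '[{"x": -0.41,"y": -0.92,"z": 0,"wx": 0,"wy": 0,"wz": 0},{"x": -0.41,"y": -0.92,"z": 0,"wx": 0,"wy": 0,"wz": 0},{"x": -0.41,"y": -0.92,"z": 0,"wx": 0,"wy": 0,"wz": 0},{"x": -0.41,"y": -0.92,"z": 0,"wx": 0,"wy": 0,"wz": 0},{"x": -0.41,"y": -0.92,"z": 0,"wx": 0,"wy": 0,"wz": 0},{"x": -0.41,"y": -0.92,"z": 0,"wx": 0,"wy": 0,"wz": 0}]'

```text
t: 3.0
eef_pos: [0.458, 0.119, 0.2741]
tool_rot: [0.004, -0.008, 1.0, -0.001]
contact_force: [-0.6, -0.6, 0.2]
gripper_width: 0.999
```

Request:
jog_arm --plan '[{"x": -0.06,"y": -0.85,"z": 0.05,"wx": 0,"wy": 0,"wz": 0},{"x": -0.06,"y": -0.85,"z": 0.05,"wx": 0,"wy": 0,"wz": 0},{"x": -0.06,"y": -0.85,"z": 0.05,"wx": 0,"wy": 0,"wz": 0},{"x": -0.06,"y": -0.85,"z": 0.05,"wx": 0,"wy": 0,"wz": 0},{"x": -0.06,"y": -0.85,"z": 0.05,"wx": 0,"wy": 0,"wz": 0},{"x": -0.06,"y": -0.85,"z": 0.05,"wx": 0,"wy": 0,"wz": 0}]'

```text
t: 3.5
eef_pos: [0.4729, -0.0542, 0.2647]
tool_rot: [0.004, -0.004, 1.0, -0.002]
contact_force: [-0.7, -0.3, 1.0]
gripper_width: 1.003
```

```bash
python3 - <<'E'
from h import *
B=rot(92.5)
chain([((.47,-.176,.24),B),((.47,-.176,.104),B)])
E
```

```text
t 3.5 pos [ 0.4729 -0.0542  0.2647] width 1.003 F [-0.7 -0.3  1. ] tool y [-0.009  1.    -0.003] q [-0.51  0.07  0.52  1.97 -0.03  1.1   1.61]
x 0.021 y -0.608 z 0.125 | wx -0.0011 wy 0.0025 wz -0.0111 rows 4 
x 0.000 y 0.000 z 0.680 | wx 0.0000 wy 0.0000 wz 0.0000 rows 5
```

Request:
jog_arm --plan '[{"x": 0.02,"y": -0.608,"z": 0.1,"wx": 0,"wy": 0.0025,"wz": -0.011},{"x": 0.02,"y": -0.608,"z": 0.1,"wx": 0,"wy": 0.0025,"wz": -0.011},{"x": 0.02,"y": -0.608,"z": 0.12,"wx": 0,"wy": 0.0025,"wz": -0.011},{"x": 0.02,"y": -0.608,"z": 0.12,"wx": -0.001,"wy": 0.0025,"wz": -0.011},{"x": 0.02,"y": -0.608,"z": 0.12,"wx": -0.001,"wy": 0.0025,"wz": -0.011}]'

```text
t: 3.92
eef_pos: [0.47, -0.1768, 0.2405]
tool_rot: [-0.001, -0.02, 1.0, -0.0]
contact_force: [0.5, 0.7, 0.1]
gripper_width: 1.001
```

```bash
python3 - <<'E'
from h import *
B=rot(92.5)
chain([((.47,-.176,.105),B)])
im=save("top","t2.png",(270,170,350,250),6)
for cam in("top","scene"):
  if cam=="scene": save("scene","s2.png",(190,60,320,200),4)
  r=finder.place_of(cam,"board_top");print(cam,[(np.round(x["location"]),round(x["confidence"],2),ray(cam,x["location"],.145).round(3)[:2]) for x in r[:2]])
E
```

```text
t 3.92 pos [ 0.47   -0.1768  0.2405] width 1.001 F [0.5 0.7 0.1] tool y [-0.04   0.999 -0.001] q [-0.32  0.16  0.63  1.95 -0.11  1.06  1.97]
x -0.001 y 0.005 z 0.678 | wx -0.0002 wy -0.0004 wz -0.0011 rows 5 
top [(array([321., 216.]), 0.78, array([ 0.474, -0.181]))]
scene [(array([237., 136.]), 0.77, array([ 0.469, -0.181]))]
```

View pics/s2.png

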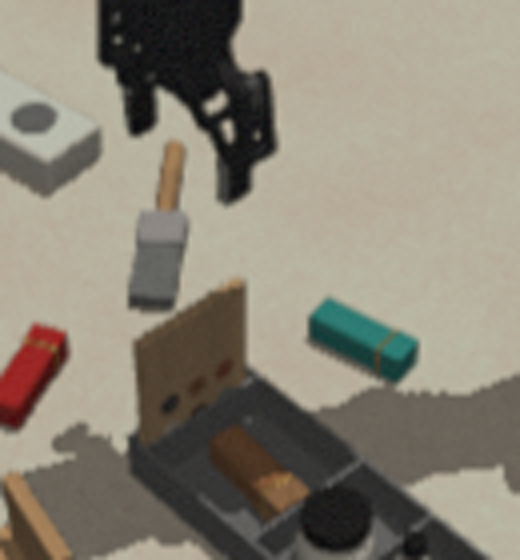

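The open gripper is centred over the board's top edge (s2 at (190,310)), and the dots are on its +y face.

Request:
jog_arm --plan '[{"x": -0.004,"y": -0.003,"z": 0.68,"wx": 0,"wy": 0,"wz": 0},{"x": -0.004,"y": -0.003,"z": 0.68,"wx": 0,"wy": 0,"wz": 0},{"x": -0.004,"y": -0.003,"z": 0.68,"wx": 0,"wy": 0,"wz": 0},{"x": -0.004,"y": -0.003,"z": 0.68,"wx": 0,"wy": 0,"wz": 0},{"x": -0.004,"y": -0.003,"z": 0.68,"wx": 0,"wy": 0,"wz": 0},{"x": -0.004,"y": -0.003,"z": 0.68,"wx": 0,"wy": 0,"wz": 0}]'

```text
t: 4.62
eef_pos: [0.4727, -0.1735, 0.1062]
tool_rot: [0.0, -0.024, 1.0, 0.0]
contact_force: [-0.3, -0.7, 0.9]
gripper_width: 0.999
```

Request:
jog_arm --plan '[{"x": 0,"y": 0,"z": 0,"wx": 0,"wy": 0,"wz": 0},{"x": 0,"y": 0,"z": 0,"wx": 0,"wy": 0,"wz": 0},{"x": 0,"y": 0,"z": 0,"wx": 0,"wy": 0,"wz": 0},{"x": 0,"y": 0,"z": 0,"wx": 0,"wy": 0,"wz": 0},{"x": 0,"y": 0,"z": 0,"wx": 0,"wy": 0,"wz": 0},{"x": 0,"y": 0,"z": 0,"wx": 0,"wy": 0,"wz": 0},{"x": 0,"y": 0,"z": 0,"wx": 0,"wy": 0,"wz": 0},{"x": 0,"y": 0,"z": 0,"wx": 0,"wy": 0,"wz": 0}]' --hand -1 --grip_force 35

```text
t: 5.28
eef_pos: [0.4731, -0.174, 0.1066]
tool_rot: [0.001, -0.024, 1.0, -0.0]
contact_force: [-1.5, -2.0, 5.5]
gripper_width: 0.105
```

```bash
python3 - <<'E'
from h import *
o=monitor.get_obs();print(o["eef_pos"],o["contact_force"],o["gripper_width"]*85)
r=finder.place_of("top","board_top")
for cam in("top","scene"):
  cams.read_camera(cam);r=finder.place_of(cam,"board_top");print(cam,[(np.round(x["location"]),round(x["confidence"],2),ray(cam,x["location"],.145).round(3)[:2]) for x in r[:2]])
E
```

```text
[ 0.47308778 -0.17399311  0.10664005] [-1.53881352 -1.96178549  5.53820948] 8.910665580990084
top [(array([320., 219.]), 0.36, array([ 0.467, -0.177]))]
scene [(array([239., 139.]), 0.7, array([ 0.47 , -0.166]))]
```

```bash
python3 - <<'E'
from h import *
B=rot(92.7);P=rot(-9.3,18)
chain([((.473,-.175,.27),B),((.6409,-.1467,.20),P),((.6409,-.1467,.125),P)])
E
```

```text
t 5.53 pos [ 0.4731 -0.174   0.1066] width 0.103 F [-0.4 -0.6  6.6] tool y [-0.048  0.999 -0.   ] q [-0.23  0.36  0.57  2.08 -0.28  0.77  2.12]
x -0.000 y -0.005 z -0.817 | wx -0.0001 wy 0.0004 wz 0.0003 rows 5 
x -0.845 y 0.102 z 0.350 | wx -0.0720 wy -0.0889 wz 0.5614 rows 16 
x 0.000 y -0.116 z 0.357 | wx 0.0000 wy 0.0000 wz 0.0000 rows 3
```

Request:
jog_arm --plan '[{"x": 0,"y": 0,"z": -0.2,"wx": 0,"wy": 0,"wz": 0},{"x": 0,"y": 0,"z": -0.4,"wx": 0,"wy": 0,"wz": 0},{"x": 0,"y": 0,"z": -0.6,"wx": 0,"wy": 0,"wz": 0},{"x": 0,"y": 0,"z": -0.8,"wx": 0,"wy": 0,"wz": 0},{"x": 0,"y": 0,"z": -0.8,"wx": 0,"wy": 0,"wz": 0},{"x": 0,"y": 0,"z": -0.8,"wx": 0,"wy": 0,"wz": 0}]'

```text
t: 6.03
eef_pos: [0.4741, -0.1741, 0.2684]
tool_rot: [0.003, -0.024, 1.0, 0.0]
contact_force: [-0.4, 0.0, -2.7]
gripper_width: 0.108
```

```bash
python3 - <<'E'
from h import *
B=rot(92.7);P=rot(-9.3,18)
chain([((.6409,-.1467,.21),P),((.6409,-.1467,.125),P)])
E
```

```text
t 6.03 pos [ 0.4741 -0.1741  0.2684] width 0.108 F [-0.4  0.  -2.7] tool y [-0.048  0.999  0.   ] q [-0.35  0.13  0.65  1.91 -0.09  1.12  1.96]
x -0.838 y 0.097 z 0.297 | wx -0.0703 wy -0.0877 wz 0.5620 rows 16 
x 0.000 y -0.131 z 0.404 | wx 0.0000 wy 0.0000 wz 0.0000 rows 4
```

Request:
jog_arm --plan '[{"x": -0.2,"y": 0.02,"z": 0.05,"wx": -0.07,"wy": -0.088,"wz": 0.562},{"x": -0.4,"y": 0.05,"z": 0.05,"wx": -0.07,"wy": -0.088,"wz": 0.562},{"x": -0.6,"y": 0.1,"z": 0.05,"wx": -0.07,"wy": -0.088,"wz": 0.562},{"x": -0.8,"y": 0.1,"z": 0.05,"wx": -0.07,"wy": -0.088,"wz": 0.562},{"x": -0.84,"y": 0.1,"z": 0.05,"wx": -0.07,"wy": -0.088,"wz": 0.562},{"x": -0.84,"y": 0.1,"z": 0.05,"wx": -0.07,"wy": -0.088,"wz": 0.562},{"x": -0.84,"y": 0.1,"z": 0.05,"wx": -0.07,"wy": -0.088,"wz": 0.562},{"x": -0.84,"y": 0.1,"z": 0.05,"wx": -0.07,"wy": -0.088,"wz": 0.562},{"x": -0.84,"y": 0.1,"z": 0.05,"wx": -0.07,"wy": -0.088,"wz": 0.562},{"x": -0.84,"y": 0.1,"z": 0.05,"wx": -0.07,"wy": -0.088,"wz": 0.562},{"x": -0.84,"y": 0.1,"z": 0.05,"wx": -0.07,"wy": -0.088,"wz": 0.562},{"x": -0.84,"y": 0.1,"z": 0.05,"wx": -0.07,"wy": -0.088,"wz": 0.562}]'

```text
t: 7.03
eef_pos: [0.6392, -0.146, 0.2565]
tool_rot: [0.103, 0.653, 0.745, 0.087]
contact_force: [-0.2, -0.3, -0.6]
gripper_width: 0.109
```

```bash
python3 - <<'E'
from h import *
P=rot(-9.3,18)
chain([((.6409,-.1467,.20),P),((.6409,-.1467,.125),P)])
E
```

```text
t 7.03 pos [ 0.6392 -0.146   0.2565] width 0.109 F [-0.2 -0.3 -0.6] tool y [0.956 0.132 0.264] q [-0.58  0.36  0.94  1.82 -0.47  0.88  0.69]
x 0.007 y -0.067 z 0.275 | wx -0.0131 wy -0.0141 wz 0.0917 rows 4 
x 0.000 y -0.116 z 0.357 | wx 0.0000 wy 0.0000 wz 0.0000 rows 3
```

Request:
jog_arm --plan '[{"x": 0.007,"y": -0.04,"z": 0.15,"wx": -0.013,"wy": -0.014,"wz": 0.092},{"x": 0.007,"y": -0.067,"z": 0.275,"wx": -0.013,"wy": -0.014,"wz": 0.092},{"x": 0.007,"y": -0.067,"z": 0.275,"wx": -0.013,"wy": -0.014,"wz": 0.092},{"x": 0.007,"y": -0.067,"z": 0.275,"wx": -0.013,"wy": -0.014,"wz": 0.092},{"x": 0.007,"y": -0.067,"z": 0.275,"wx": -0.013,"wy": -0.014,"wz": 0.092},{"x": 0.007,"y": -0.067,"z": 0.275,"wx": -0.013,"wy": -0.014,"wz": 0.092}]'

```text
t: 7.53
eef_pos: [0.6409, -0.1471, 0.1999]
tool_rot: [0.119, 0.753, 0.64, 0.101]
contact_force: [0.1, -0.7, -1.8]
gripper_width: 0.106
```

```bash
python3 - <<'E'
from h import *
P=rot(-9.3,18)
chain([((.6409,-.1467,.125),P),((.6409,-.1467,.108),P)])
save("scene","s3.png",(130,100,290,260),3.7)
E
```

```text
t 7.53 pos [ 0.6409 -0.1471  0.1999] width 0.106 F [ 0.1 -0.7 -1.8] tool y [ 0.939 -0.153  0.308] q [-0.62  0.43  0.97  1.93 -0.59  0.72  0.5 ]
x 0.002 y -0.116 z 0.356 | wx -0.0002 wy 0.0001 wz 0.0002 rows 3 
x 0.000 y -0.026 z 0.081 | wx 0.0000 wy 0.0000 wz 0.0000 rows 2
```

View pics/s3.png

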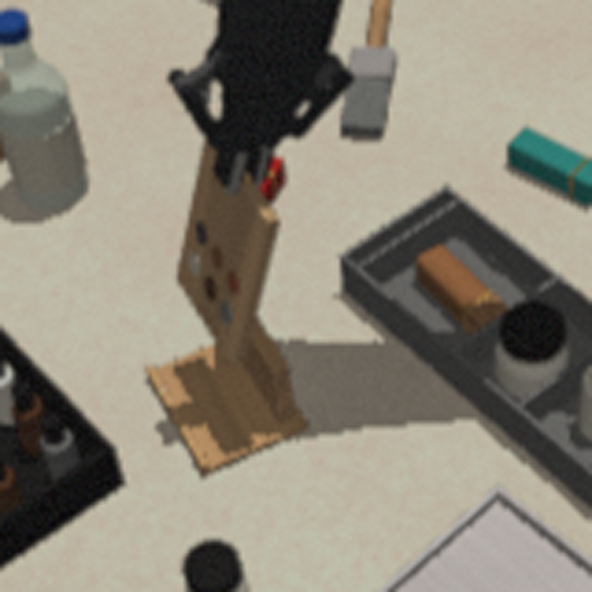

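Request:
jog_arm --plan '[{"x": 0.002,"y": -0.07,"z": 0.2,"wx": 0,"wy": 0,"wz": 0},{"x": 0.002,"y": -0.134,"z": 0.41,"wx": 0,"wy": 0,"wz": 0},{"x": 0.002,"y": -0.134,"z": 0.41,"wx": 0,"wy": 0,"wz": 0},{"x": 0.002,"y": -0.134,"z": 0.41,"wx": 0,"wy": 0,"wz": 0},{"x": 0.002,"y": -0.134,"z": 0.41,"wx": 0,"wy": 0,"wz": 0}]'

```text
t: 8.0
eef_pos: [0.6421, -0.1481, 0.116]
tool_rot: [0.12, 0.753, 0.639, 0.102]
contact_force: [-0.8, -0.5, -0.5]
gripper_width: 0.101
```

```bash
python3 - <<'E'
from h import *
P=rot(-9.3,18)
chain([((.6409,-.1467,.107),P)])
o=monitor.get_obs();q=np.array(o["tool_rot"]);r=R.from_quat(q[[1,2,3,0]]).as_matrix();p=np.array(o["eef_pos"])
box=(150,125,260,245);s=5;im=save("scene","s4.png",box,s).copy()
for a in(-.053,.047):
  for b,c in((.1016,(255,0,0)),(-.0384,(0,255,0))):
    for t in(-.005,.005):
      g=(proj("scene",p+r@[a,t,b])-box[:2])*s;cv2.circle(im,(int(g[0]),int(g[1])),3,c,-1)
u=np.array([.987,-.162,0]);v=np.array([.162,.987,0]);k=np.array([0,0,1]);O=np.array([.643,-.144,0])
for x,y,z in((70,55,14),(70,-55,14),(-20,55,8),(0,45,75),(0,-45,75)):
  g=(proj("scene",O+(x*u+y*v+z*k)/1e3)-box[:2])*s;cv2.circle(im,(int(g[0]),int(g[1])),3,(0,0,255),-1)
cv2.imwrite("pics/s4.png",im[:,:,::-1])
E
```

```text
t 8.0 pos [ 0.6421 -0.1481  0.116 ] width 0.101 F [-0.8 -0.5 -0.5] tool y [ 0.938 -0.154  0.311] q [-0.48  0.52  0.8   1.99 -0.75  0.56  0.63]
x 0.006 y -0.021 z 0.040 | wx 0.0007 wy 0.0002 wz -0.0002 rows 2
```

View pics/s4.png

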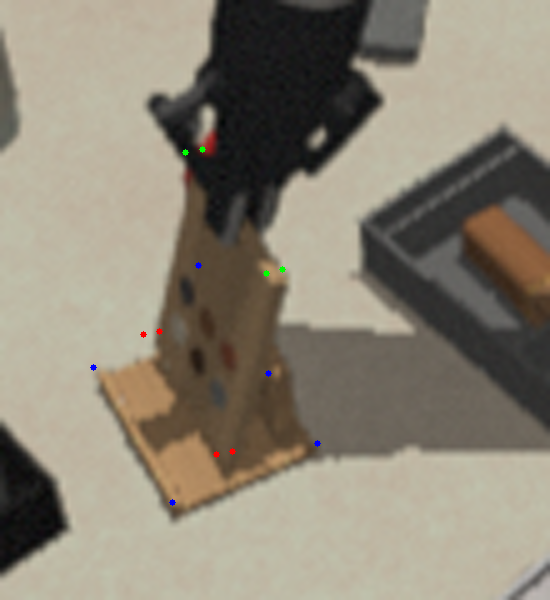

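Board, rest and projected model agree within about 2 px (a common offset for both): board over the foot in front of the upright, dots outward. Lowering to contact.

Request:
jog_arm --plan '[{"x": 0.006,"y": -0.008,"z": 0.01,"wx": 0,"wy": 0,"wz": 0},{"x": 0.006,"y": -0.015,"z": 0.02,"wx": 0,"wy": 0,"wz": 0},{"x": 0.006,"y": -0.019,"z": 0.034,"wx": 0,"wy": 0,"wz": 0},{"x": 0.006,"y": -0.021,"z": 0.042,"wx": 0,"wy": 0,"wz": 0},{"x": 0.006,"y": -0.021,"z": 0.042,"wx": 0,"wy": 0,"wz": 0},{"x": 0.006,"y": -0.021,"z": 0.042,"wx": 0,"wy": 0,"wz": 0}]'

```text
t: 8.55
eef_pos: [0.6413, -0.1467, 0.1073]
tool_rot: [0.121, 0.753, 0.639, 0.102]
contact_force: [-0.2, 0.4, -1.8]
gripper_width: 0.105
```

Request:
jog_arm --plan '[{"x": 0,"y": -0.003,"z": 0.009,"wx": 0,"wy": 0,"wz": 0},{"x": 0,"y": -0.003,"z": 0.009,"wx": 0,"wy": 0,"wz": 0},{"x": 0,"y": -0.003,"z": 0.009,"wx": 0,"wy": 0,"wz": 0}]'

```text
t: 8.8
eef_pos: [0.6422, -0.147, 0.1064]
tool_rot: [0.121, 0.753, 0.639, 0.103]
contact_force: [-3.2, 1.3, 6.3]
gripper_width: 0.104
```

Request:
jog_arm --plan '[{"x": 0,"y": -0.003,"z": 0.009,"wx": 0,"wy": 0,"wz": 0},{"x": 0,"y": -0.003,"z": 0.009,"wx": 0,"wy": 0,"wz": 0},{"x": 0,"y": -0.003,"z": 0.009,"wx": 0,"wy": 0,"wz": 0}]'

```text
t: 9.05
eef_pos: [0.6436, -0.1474, 0.1067]
tool_rot: [0.122, 0.753, 0.639, 0.105]
contact_force: [-5.1, 2.3, 15.1]
gripper_width: 0.105
```

Request:
jog_arm --plan '[{"x": 0,"y": 0,"z": 0,"wx": 0,"wy": 0,"wz": 0},{"x": 0,"y": 0,"z": 0,"wx": 0,"wy": 0,"wz": 0},{"x": 0,"y": 0,"z": 0,"wx": 0,"wy": 0,"wz": 0},{"x": 0,"y": 0,"z": 0,"wx": 0,"wy": 0,"wz": 0},{"x": 0,"y": 0,"z": 0,"wx": 0,"wy": 0,"wz": 0}]' --hand -0.1

```text
t: 9.47
eef_pos: [0.6435, -0.1474, 0.1065]
tool_rot: [0.122, 0.753, 0.639, 0.104]
contact_force: [0.4, 0.5, -0.7]
gripper_width: 0.45
```

```bash
python3 - <<'E'
from h import *
chain([])
save("scene","s5.png",(150,125,260,245),5)
E
```

```text
t 9.47 pos [ 0.6435 -0.1474  0.1065] width 0.45 F [ 0.4  0.5 -0.7] tool y [ 0.936 -0.155  0.317] q [-0.46  0.53  0.78  2.   -0.77  0.54  0.65]
```

View pics/s5.png

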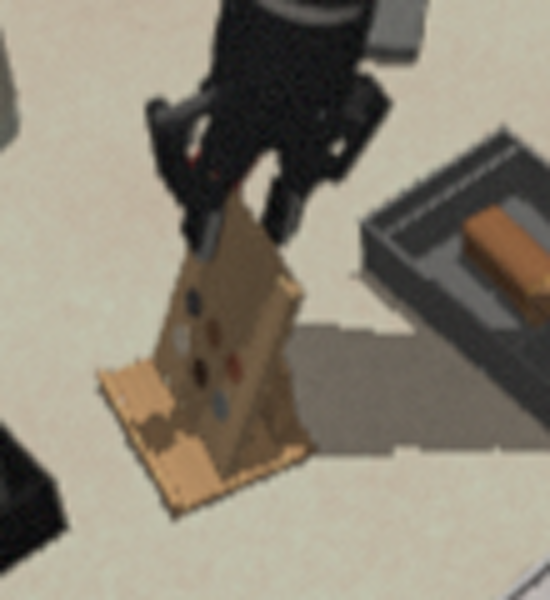

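Request:
jog_arm --plan '[{"x": 0,"y": 0,"z": -0.1,"wx": 0,"wy": 0,"wz": 0},{"x": 0,"y": 0,"z": -0.25,"wx": 0,"wy": 0,"wz": 0},{"x": 0,"y": 0,"z": -0.45,"wx": 0,"wy": 0,"wz": 0},{"x": 0,"y": 0,"z": -0.6,"wx": 0,"wy": 0,"wz": 0},{"x": 0,"y": 0,"z": -0.6,"wx": 0,"wy": 0,"wz": 0},{"x": 0,"y": 0,"z": -0.6,"wx": 0,"wy": 0,"wz": 0}]'

```text
t: 10.02
eef_pos: [0.6068, -0.141, 0.2218]
tool_rot: [0.123, 0.752, 0.639, 0.106]
contact_force: [-0.1, -0.4, -0.6]
gripper_width: 0.443
```

```bash
python3 - <<'E'
from h import *
G=rot(-1)
chain([((.462,-.107,.2),G),((.462,-.107,.01),G)])
E
```

```text
t 10.02 pos [ 0.6068 -0.141   0.2218] width 0.443 F [-0.1 -0.4 -0.6] tool y [ 0.935 -0.154  0.32 ] q [-0.73  0.33  1.06  1.99 -0.51  0.71  0.44]
x 0.050 y -0.738 z -0.134 | wx 0.1035 wy 0.0067 wz -0.0459 rows 5 
x 0.000 y 0.000 z 0.950 | wx 0.0000 wy 0.0000 wz 0.0000 rows 6
```

Request:
jog_arm --plan '[{"x": 0.05,"y": -0.74,"z": -0.134,"wx": 0.1035,"wy": 0.007,"wz": -0.046},{"x": 0.05,"y": -0.74,"z": -0.134,"wx": 0.1035,"wy": 0.007,"wz": -0.046},{"x": 0.05,"y": -0.74,"z": -0.134,"wx": 0.1035,"wy": 0.007,"wz": -0.046},{"x": 0.05,"y": -0.74,"z": -0.134,"wx": 0.1035,"wy": 0.007,"wz": -0.046},{"x": 0.05,"y": -0.74,"z": -0.134,"wx": 0.1035,"wy": 0.007,"wz": -0.046},{"x": 0.05,"y": -0.74,"z": -0.134,"wx": 0.1035,"wy": 0.007,"wz": -0.046},{"x": 0.05,"y": -0.74,"z": -0.134,"wx": 0.1035,"wy": 0.007,"wz": -0.046}]' --hand 0.29

```text
t: 10.6
eef_pos: [0.462, -0.1067, 0.1997]
tool_rot: [-0.0, 0.713, 0.701, 0.0]
contact_force: [-0.3, 0.3, 0.8]
gripper_width: 0.642
```

```bash
python3 - <<'E'
from h import *
G=rot(-1)
chain([((.462,-.107,.01),G)])
cams.read_camera("scene");r=finder.place_of("scene","handle_mid");print([(np.round(x["location"]),round(x["confidence"],2),ray("scene",x["location"],.02).round(3)[:2]) for x in r[:3]])
save("scene","s6.png",(150,80,350,270),3)
E
```

```text
t 10.6 pos [ 0.462  -0.1067  0.1997] width 0.642 F [-0.3  0.3  0.8] tool y [ 1.    -0.017  0.   ] q [-0.86  0.26  1.14  2.07 -0.29  0.98  0.41]
x -0.002 y -0.000 z 0.948 | wx 0.0001 wy -0.0003 wz 0.0002 rows 6 
[(array([280., 144.]), 0.8, array([ 0.308, -0.166])), (array([198., 154.]), 0.67, array([ 0.537, -0.296])), (array([313., 229.]), 0.65, array([0.455, 0.138]))]
```

View pics/s6.png

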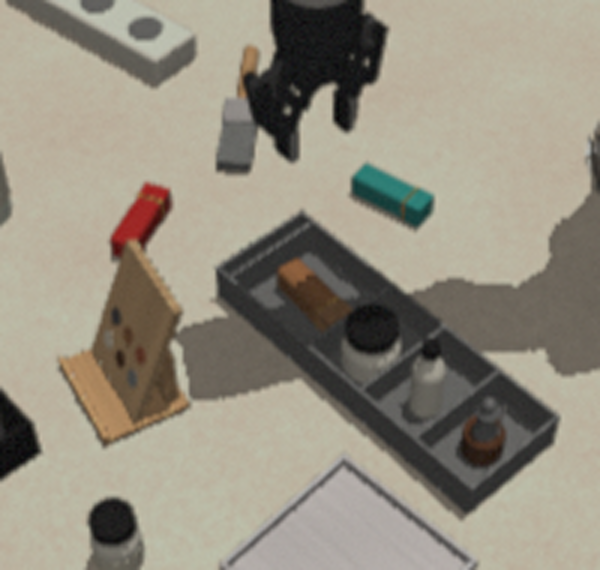

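The board leans against the upright with its dots outward (s6 (140,330)), and the handle is still at (315,295). Going down on the handle.

Request:
jog_arm --plan '[{"x": 0,"y": 0,"z": 0.2,"wx": 0,"wy": 0,"wz": 0},{"x": 0,"y": 0,"z": 0.4,"wx": 0,"wy": 0,"wz": 0},{"x": 0,"y": 0,"z": 0.6,"wx": 0,"wy": 0,"wz": 0},{"x": 0,"y": 0,"z": 0.7,"wx": 0,"wy": 0,"wz": 0},{"x": 0,"y": 0,"z": 0.8,"wx": 0,"wy": 0,"wz": 0},{"x": 0,"y": 0,"z": 0.88,"wx": 0,"wy": 0,"wz": 0},{"x": 0,"y": 0,"z": 0.94,"wx": 0,"wy": 0,"wz": 0},{"x": 0,"y": 0,"z": 0.94,"wx": 0,"wy": 0,"wz": 0},{"x": 0,"y": 0,"z": 0.94,"wx": 0,"wy": 0,"wz": 0}]'

```text
t: 11.5
eef_pos: [0.4624, -0.1078, 0.0116]
tool_rot: [-0.0, 0.713, 0.701, -0.0]
contact_force: [0.7, -0.3, 0.3]
gripper_width: 0.647
```

Request:
jog_arm --plan '[{"x": 0,"y": 0,"z": 0,"wx": 0,"wy": 0,"wz": 0},{"x": 0,"y": 0,"z": 0,"wx": 0,"wy": 0,"wz": 0},{"x": 0,"y": 0,"z": 0,"wx": 0,"wy": 0,"wz": 0},{"x": 0,"y": 0,"z": 0,"wx": 0,"wy": 0,"wz": 0},{"x": 0,"y": 0,"z": 0,"wx": 0,"wy": 0,"wz": 0},{"x": 0,"y": 0,"z": 0,"wx": 0,"wy": 0,"wz": 0}]' --hand -1 --grip_force 30

```text
t: 12.0
eef_pos: [0.4626, -0.1077, 0.0119]
tool_rot: [0.0, 0.713, 0.701, -0.0]
contact_force: [-0.4, -0.3, -0.6]
gripper_width: 0.003
```

The fingers shut on nothing; looking before going on.

```bash
python3 - <<'E'
from h import *
chain([])
a=save("scene","a.png",(200,120,320,240),3.3);b=save("top","b.png",(200,180,330,250),3.3)
b=cv2.resize(b,None,fx=a.shape[1]/b.shape[1],fy=a.shape[1]/b.shape[1])
cv2.imwrite("pics/s7.png",np.vstack([a[:380],b])[:,:,::-1]); print(np.vstack([a[:380],b]).shape)
E
```

```text
t 12.0 pos [ 0.4626 -0.1077  0.0119] width 0.003 F [-0.4 -0.3 -0.6] tool y [ 1.    -0.018 -0.   ] q [-0.49  0.57  0.75  2.21 -0.7   0.61  0.76]
(593, 396, 3)
```

View pics/s7.png

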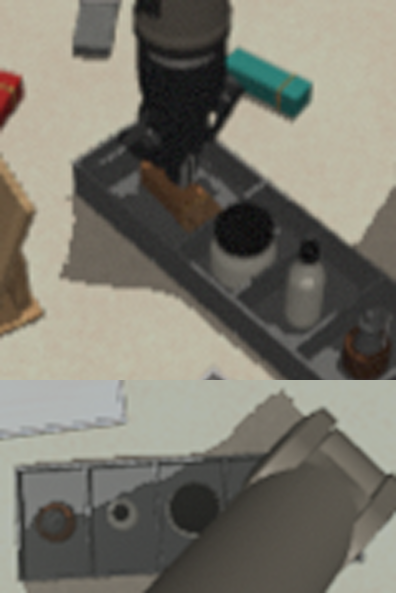

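Request:
jog_arm --plan '[{"x": 0,"y": 0,"z": -0.1,"wx": 0,"wy": 0,"wz": 0},{"x": 0,"y": 0,"z": -0.3,"wx": 0,"wy": 0,"wz": 0},{"x": 0,"y": 0,"z": -0.5,"wx": 0,"wy": 0,"wz": 0},{"x": 0,"y": 0,"z": -0.7,"wx": 0,"wy": 0,"wz": 0},{"x": 0,"y": 0,"z": -0.9,"wx": 0,"wy": 0,"wz": 0},{"x": 0,"y": 0,"z": -0.9,"wx": 0,"wy": 0,"wz": 0},{"x": 0,"y": 0,"z": -0.9,"wx": 0,"wy": 0,"wz": 0}]'

```text
t: 12.68
eef_pos: [0.4642, -0.1072, 0.1935]
tool_rot: [0.001, 0.713, 0.701, 0.002]
contact_force: [0.1, 0.9, -1.1]
gripper_width: -0.001
```

```bash
python3 - <<'E'
from h import *
chain([])
im=cams.read_camera("scene");cv2.imwrite("pics/raw.png",im[:,:,::-1])
h=cv2.cvtColor(im,cv2.COLOR_RGB2HSV).astype(int)
m=((h[...,0]>5)&(h[...,0]<22)&(h[...,1]>110)&(h[...,2]>60)).astype(np.uint8)
m[:140]=0;m[240:]=0;m[:,:215]=0;m[:,345:]=0
n,l,st,c=cv2.connectedComponentsWithStats(m)
for i in range(1,n):
    if st[i,4]>25:
        pts=np.argwhere(l==i)[:,::-1].astype(np.float32);print(st[i].tolist(),c[i].round(1),cv2.minAreaRect(pts),ray("scene",c[i],.03).round(3))
for cam in("scene","top"):
  if cam=="top":cams.read_camera("top")
  for n in("handle","handle_mid"):
    print(cam,n,[(np.round(x["location"]),round(x["confidence"],2),ray(cam,x["location"],.005 if n=="handle" else .02).round(3)[:2]) for x in finder.place_of(cam,n)[:5]])
  print([(np.round(x["bbox"]),round(x["confidence"],2)) for x in finder.find_in(cam,"handle")[:5]])
E
```

```text
t 12.68 pos [ 0.4642 -0.1072  0.1935] width -0.001 F [ 0.1  0.9 -1.1] tool y [ 1.    -0.016  0.004] q [-0.85  0.28  1.14  2.08 -0.31  0.96  0.44]
[243, 166, 24, 24, 235] [253.7 177.2] ((253.7194366455078, 176.47926330566406), (25.27927017211914, 11.588277816772461), 52.594642639160156) [ 0.468 -0.105  0.03 ]
scene handle [(array([280., 147.]), 0.88, array([ 0.304, -0.167])), (array([197., 156.]), 0.77, array([ 0.538, -0.304])), (array([254., 182.]), 0.54, array([ 0.467, -0.106]))]
scene handle_mid [(array([193., 152.]), 0.85, array([ 0.545, -0.314])), (array([253., 179.]), 0.77, array([ 0.467, -0.108])), (array([278., 143.]), 0.65, array([ 0.311, -0.172])), (array([232., 118.]), 0.52, array([ 0.352, -0.362]))]
[(array([189., 141.,  22.,  21.]), 0.71), (array([266., 133.,  26.,  25.]), 0.71), (array([238., 168.,  31.,  24.]), 0.62)]
top handle [(array([352., 201.]), 0.72, array([ 0.531, -0.307])), (array([291., 225.]), 0.66, array([ 0.455, -0.109]))]
top handle_mid [(array([356., 198.]), 0.68, array([ 0.539, -0.318])), (array([290., 225.]), 0.49, array([ 0.454, -0.103]))]
[(array([340., 189.,  22.,  25.]), 0.72), (array([235., 222.,  10.,  10.]), 0.71), (array([275., 218.,  10.,  11.]), 0.42)]
```

```bash
python3 - <<'E'
from h import *
for z in(.012,.035,.05,.07,.1): print(z,((proj("scene",(.4626,-.1077,z))-(200,120))*3.3).round())
im=cv2.imread("pics/a.png")  # dark finger pixels in s7 around the handle
g=im.max(2)
for y in range(130,235,6): print(y,"".join("#" if v<55 else ("o" if (int(im[y,x,2])-int(im[y,x,0])>45) else ".") for x,v in zip(range(100,260,3),g[y,100:260:3])))
im=cv2.imread("pics/raw.png");p=proj("scene",monitor.get_obs()["eef_pos"]);print(p)
g=im.max(2);x0=int(p[0])
for y in range(int(p[1])-30,int(p[1])+14,2): print(y,"".join("#" if v<55 else "." for v in g[y,x0-25:x0+25]))
E
```

```text
0.012 [180. 197.]
0.035 [180. 181.]
0.05 [180. 170.]
0.07 [180. 155.]
0.1 [180. 132.]
130 .........#######..######################..............
136 .......##########.#####################...............
142 ....###################################...............
148 .####....###############################..............
154 ##......###################################...........
160 .....#########..###############.##..#########.........
166 .############.ooo.##########..#.#.....##########......
172 ##########............#####...#.......############....
178 #######................####...#..........############.
184 .###.....................##.................#######...
190 ##..............................ooo.............#.....
196 ####.............................ooo...............###
202 #######...#....................................#######
208 #########..................................###########
214 .##########............................###############
220 ....#########.........................################
226 ......###########..................###################
232 .......
[... 585 characters left out ...]
...........#####..#.....................
127 .....................#####..#.....................
129 .......................###..#.....................
131 ..................................................
133 ..................................................
135 ..................................................
137 ..................................................
139 ..................................................
141 ..................................................
143 ..................................................
145 ..................................................
147 ..................................................
149 ..................................................
```

```bash
python3 - <<'E'
from h import *
print("go",bot.grasp_offset)
for back in(0,.013,.019,.032): print("s2",back,[proj("scene",(.47,-.1768+d,.2405+back)).round(1) for d in(-.048,.048)],"seen (225.7,93),(248,110)")
q=np.array([.12,.753,.639,.102]);r=R.from_quat(q[[1,2,3,0]]).as_matrix();p=np.array([.6421,-.1481,.116])
for back in(0,.01,.019,.03): print("s4",back,proj("scene",p+r@[0,.01,-back]).round(1),"seen front tip (195.6,173.6)")
im=cv2.imread("pics/raw.png");p=np.array(monitor.get_obs()["eef_pos"]);
for b in(0,.01,.02,.03):print(b,proj("scene",p+[0,0,b]).round(1))
x,y=proj("scene",p).astype(int)
print(im[y-16:y+8:2,x-6:x+7:2].tolist() if 0 else "\n".join(" ".join("%3d"%v for v in row) for row in im[y-18:y+8,x-12:x+13:2].mean(2)))
E
```

```text
go 0.0187
s2 0 [array([225.5, 102.4]), array([247.4, 120.7])] seen (225.7,93),(248,110)
s2 0.013 [array([225.3,  98.7]), array([247.4, 117. ])] seen (225.7,93),(248,110)
s2 0.019 [array([225.2,  96.9]), array([247.3, 115.3])] seen (225.7,93),(248,110)
s2 0.032 [array([224.9,  93.1]), array([247.3, 111.5])] seen (225.7,93),(248,110)
s4 0 [191.2 178.8] seen front tip (195.6,173.6)
s4 0.01 [191.9 176.1] seen front tip (195.6,173.6)
s4 0.019 [192.5 173.7] seen front tip (195.6,173.6)
s4 0.03 [193.2 170.6] seen front tip (195.6,173.6)
0 [254.7 137.1]
0.01 [254.7 134.4]
0.02 [254.7 131.7]
0.03 [254.7 129. ]
 38  19  18  18  20  28  25  25  27  62 177 176 174
100  27  19  18  22  24  26  23  52  91 178 174 174
156  79  25  20  17  19  19  30  62 106 179 175 173
177 140  57  22  22  20  26  45  55 106 177 175 174
177 173 127  41  16  17  34  56  55 105 177 175 174
175 178 172 105  29  18  42  63  54 105 179 177 175
175 178 178 152  36  21  43  64  54 106 177 178 178
175 175 178 168  31  20  45  65  51 110 179 177 177
173 175 176 168  35  16  45  62  54 128 179 176 179
175 176 177 171  52  19
[... 160 characters left out ...]
  77 140 175 175 176 177
176 174 178 175 176 170 114 137 175 177 175 176 176
172 175 177 176 177 177 161 174 174 178 177 176 176
173 176 174 174 176 178 177 175 176 175 175 175 173
174 175 173 174 176 176 179 176 177 175 175 174 177
173 175 173 174 178 177 177 177 176 174 176 175 177
175 175 174 173 174 175 176 176 176 175 174 176 177
174 174 174 175 175 174 174 176 175 174 173 175 172
173 173 171 174 173 175 174 174 173 174 175 174 163
175 173 172 175 175 174 174 176 172 176 173 173 163
173 175 175 176 174 174 172 176 173 174 172 173 160
174 176 175 177 176 174 175 174 175 175 172 176 161
176 175 175 177 175 173 172 173 174 172 173 176 159
175 173 175 175 175 173 173 173 174 171 173 176 141
```

The visible fingertips are about 20–23 mm behind the reported TCP in all three views, so the first grasp closed just above the handle, which did not move. I'll go lower in small steps, watching the force.

Request:
jog_arm --plan '[{"x": 0,"y": 0,"z": 0.2,"wx": 0,"wy": 0,"wz": 0},{"x": 0,"y": 0,"z": 0.2,"wx": 0,"wy": 0,"wz": 0},{"x": 0,"y": 0,"z": 0.3,"wx": 0,"wy": 0,"wz": 0},{"x": 0,"y": 0,"z": 0.4,"wx": 0,"wy": 0,"wz": 0},{"x": 0,"y": 0,"z": 0.55,"wx": 0,"wy": 0,"wz": 0},{"x": 0,"y": 0,"z": 0.7,"wx": 0,"wy": 0,"wz": 0},{"x": 0,"y": 0,"z": 0.8,"wx": 0,"wy": 0,"wz": 0},{"x": 0,"y": 0,"z": 0.87,"wx": 0,"wy": 0,"wz": 0},{"x": 0,"y": 0,"z": 0.91,"wx": 0,"wy": 0,"wz": 0},{"x": 0,"y": 0,"z": 0.91,"wx": 0,"wy": 0,"wz": 0}]' --hand 0.29

```text
t: 13.92
eef_pos: [0.461, -0.1083, 0.0084]
tool_rot: [-0.001, 0.714, 0.7, -0.002]
contact_force: [-0.9, -0.4, -0.4]
gripper_width: 0.647
```

Request:
jog_arm --plan '[{"x": 0,"y": 0,"z": 0.03,"wx": 0,"wy": 0,"wz": 0},{"x": 0,"y": 0,"z": 0.06,"wx": 0,"wy": 0,"wz": 0},{"x": 0,"y": 0,"z": 0.06,"wx": 0,"wy": 0,"wz": 0}]'

```text
t: 14.17
eef_pos: [0.4611, -0.1081, -0.0037]
tool_rot: [-0.001, 0.714, 0.7, -0.002]
contact_force: [0.1, 0.4, 1.0]
gripper_width: 0.643
```

Request:
jog_arm --plan '[{"x": 0,"y": 0,"z": 0.02,"wx": 0,"wy": 0,"wz": 0},{"x": 0,"y": 0,"z": 0.035,"wx": 0,"wy": 0,"wz": 0},{"x": 0,"y": 0,"z": 0.035,"wx": 0,"wy": 0,"wz": 0}]'

```text
t: 14.42
eef_pos: [0.461, -0.1079, -0.011]
tool_rot: [-0.001, 0.714, 0.701, -0.002]
contact_force: [-0.0, -0.1, 0.1]
gripper_width: 0.641
```

Request:
jog_arm --plan '[{"x": 0,"y": 0,"z": 0,"wx": 0,"wy": 0,"wz": 0},{"x": 0,"y": 0,"z": 0,"wx": 0,"wy": 0,"wz": 0},{"x": 0,"y": 0,"z": 0,"wx": 0,"wy": 0,"wz": 0},{"x": 0,"y": 0,"z": 0,"wx": 0,"wy": 0,"wz": 0},{"x": 0,"y": 0,"z": 0,"wx": 0,"wy": 0,"wz": 0},{"x": 0,"y": 0,"z": 0,"wx": 0,"wy": 0,"wz": 0}]' --hand -1 --grip_force 30

```text
t: 14.92
eef_pos: [0.4613, -0.108, -0.0107]
tool_rot: [-0.001, 0.714, 0.701, -0.001]
contact_force: [0.3, 0.2, 5.0]
gripper_width: 0.345
```

Request:
jog_arm --plan '[{"x": 0,"y": 0,"z": -0.1,"wx": 0,"wy": 0,"wz": 0},{"x": 0,"y": 0,"z": -0.25,"wx": 0,"wy": 0,"wz": 0},{"x": 0,"y": 0,"z": -0.45,"wx": 0,"wy": 0,"wz": 0},{"x": 0,"y": 0,"z": -0.65,"wx": 0,"wy": 0,"wz": 0},{"x": 0,"y": 0,"z": -0.7,"wx": 0,"wy": 0,"wz": 0},{"x": 0,"y": 0,"z": -0.7,"wx": 0,"wy": 0,"wz": 0}]'

```text
t: 15.42
eef_pos: [0.4637, -0.108, 0.1316]
tool_rot: [0.0, 0.713, 0.701, 0.001]
contact_force: [0.2, 0.1, -1.0]
gripper_width: 0.343
```

```bash
python3 - <<'E'
from h import *
G=rot(6.5)
chain([((.56,.02,.135),G),((.652,.142,.12),G),((.652,.142,.005),G)])
E
```

```text
t 15.42 pos [ 0.4637 -0.108   0.1316] width 0.343 F [ 0.2  0.1 -1. ] tool y [ 1.    -0.018  0.002] q [-0.72  0.39  1.02  2.14 -0.45  0.85  0.56]
x 0.648 y 0.470 z -0.016 | wx 0.0005 wy -0.0000 wz -0.0418 rows 5 
x 0.554 y 0.526 z 0.075 | wx 0.0000 wy 0.0000 wz 0.0000 rows 5 
x 0.000 y 0.000 z 0.575 | wx 0.0000 wy 0.0000 wz 0.0000 rows 4
```

Request:
jog_arm --plan '[{"x": 0.65,"y": 0.47,"z": -0.02,"wx": 0,"wy": 0,"wz": -0.042},{"x": 0.65,"y": 0.47,"z": -0.02,"wx": 0,"wy": 0,"wz": -0.042},{"x": 0.65,"y": 0.47,"z": -0.02,"wx": 0,"wy": 0,"wz": -0.042},{"x": 0.65,"y": 0.47,"z": -0.02,"wx": 0,"wy": 0,"wz": -0.042},{"x": 0.65,"y": 0.47,"z": -0.02,"wx": 0,"wy": 0,"wz": -0.042},{"x": 0.65,"y": 0.47,"z": -0.02,"wx": 0,"wy": 0,"wz": -0.042}]'

```text
t: 15.92
eef_pos: [0.5598, 0.0227, 0.1334]
tool_rot: [-0.0, 0.664, 0.748, -0.001]
contact_force: [-0.2, -0.4, 0.3]
gripper_width: 0.34
```

Request:
jog_arm --plan '[{"x": 0.55,"y": 0.525,"z": 0.07,"wx": 0,"wy": 0,"wz": 0},{"x": 0.55,"y": 0.525,"z": 0.07,"wx": 0,"wy": 0,"wz": 0},{"x": 0.55,"y": 0.525,"z": 0.07,"wx": 0,"wy": 0,"wz": 0},{"x": 0.55,"y": 0.525,"z": 0.07,"wx": 0,"wy": 0,"wz": 0},{"x": 0.55,"y": 0.525,"z": 0.07,"wx": 0,"wy": 0,"wz": 0},{"x": 0.55,"y": 0.525,"z": 0.07,"wx": 0,"wy": 0,"wz": 0}]'

```text
t: 16.42
eef_pos: [0.65, 0.1443, 0.1169]
tool_rot: [-0.001, 0.663, 0.748, -0.002]
contact_force: [-0.7, -1.4, -0.8]
gripper_width: 0.343
```

```bash
python3 - <<'E'
from h import *
G=rot(6.5)
chain([((.652,.142,-.005),G)])
E
```

```text
t 16.42 pos [0.65   0.1443 0.1169] width 0.343 F [-0.7 -1.4 -0.8] tool y [ 0.993  0.12  -0.005] q [-0.86  0.7   0.84  1.69 -0.59  1.03  0.3 ]
x -0.012 y 0.011 z 0.609 | wx -0.0014 wy 0.0005 wz 0.0021 rows 4
```

Request:
jog_arm --plan '[{"x": -0.012,"y": 0.011,"z": 0.2,"wx": -0.0014,"wy": 0,"wz": 0.002},{"x": -0.012,"y": 0.011,"z": 0.35,"wx": -0.0014,"wy": 0,"wz": 0.002},{"x": -0.012,"y": 0.011,"z": 0.48,"wx": -0.0014,"wy": 0,"wz": 0.002},{"x": -0.012,"y": 0.011,"z": 0.56,"wx": -0.0014,"wy": 0,"wz": 0.002},{"x": -0.012,"y": 0.011,"z": 0.6,"wx": -0.0014,"wy": 0,"wz": 0.002},{"x": -0.012,"y": 0.011,"z": 0.6,"wx": -0.0014,"wy": 0,"wz": 0.002},{"x": -0.012,"y": 0.011,"z": 0.6,"wx": -0.0014,"wy": 0,"wz": 0.002}]'

```text
t: 17.0
eef_pos: [0.6524, 0.1409, -0.0022]
tool_rot: [0.001, 0.666, 0.746, -0.0]
contact_force: [0.6, 0.0, -0.5]
gripper_width: 0.342
```

Request:
jog_arm --plan '[{"x": 0,"y": 0,"z": 0.015,"wx": 0,"wy": 0,"wz": 0},{"x": 0,"y": 0,"z": 0.033,"wx": 0,"wy": 0,"wz": 0},{"x": 0,"y": 0,"z": 0.033,"wx": 0,"wy": 0,"wz": 0}]'

```text
t: 17.25
eef_pos: [0.6528, 0.1409, -0.0083]
tool_rot: [0.001, 0.666, 0.746, 0.0]
contact_force: [-0.4, 0.5, -0.9]
gripper_width: 0.343
```

Request:
jog_arm --plan '[{"x": 0,"y": 0,"z": 0.006,"wx": 0,"wy": 0,"wz": 0},{"x": 0,"y": 0,"z": 0.012,"wx": 0,"wy": 0,"wz": 0},{"x": 0,"y": 0,"z": 0.012,"wx": 0,"wy": 0,"wz": 0}]'

```text
t: 17.5
eef_pos: [0.653, 0.1411, -0.0106]
tool_rot: [0.001, 0.666, 0.746, 0.0]
contact_force: [0.3, -0.3, -0.3]
gripper_width: 0.345
```

Request:
jog_arm --plan '[{"x": 0,"y": 0,"z": 0,"wx": 0,"wy": 0,"wz": 0},{"x": 0,"y": 0,"z": 0,"wx": 0,"wy": 0,"wz": 0},{"x": 0,"y": 0,"z": 0,"wx": 0,"wy": 0,"wz": 0},{"x": 0,"y": 0,"z": 0,"wx": 0,"wy": 0,"wz": 0}]' --hand 0.0

```text
t: 17.83
eef_pos: [0.6531, 0.1411, -0.0104]
tool_rot: [0.001, 0.666, 0.746, 0.0]
contact_force: [-0.1, 0.7, -0.5]
gripper_width: 0.493
```

Request:
jog_arm --plan '[{"x": 0,"y": 0,"z": -0.1,"wx": 0,"wy": 0,"wz": 0},{"x": 0,"y": 0,"z": -0.25,"wx": 0,"wy": 0,"wz": 0},{"x": 0,"y": 0,"z": -0.45,"wx": 0,"wy": 0,"wz": 0},{"x": 0,"y": 0,"z": -0.65,"wx": 0,"wy": 0,"wz": 0},{"x": 0,"y": 0,"z": -0.85,"wx": 0,"wy": 0,"wz": 0},{"x": 0,"y": 0,"z": -0.85,"wx": 0,"wy": 0,"wz": 0},{"x": 0,"y": 0,"z": -0.85,"wx": 0,"wy": 0,"wz": 0}]'

```text
t: 18.42
eef_pos: [0.6544, 0.1413, 0.1625]
tool_rot: [0.003, 0.666, 0.746, 0.003]
contact_force: [-0.2, 0.2, -1.0]
gripper_width: 0.502
```

```bash
python3 - <<'E'
from h import *
for ps in(8,-80,100): G=rot(ps);chain([((.459,.055,.17),G),((.459,.055,.03),G)])
for cam in("scene","top"):
  cams.read_camera(cam)
  for n,z in(("handle_mid",.02),("bottle",.005)):
    print(cam,n,[(np.round(x["location"]),round(x["confidence"],2),ray(cam,x["location"],z).round(3)[:2]) for x in finder.place_of(cam,n)[:4]])
E
```

```text
t 18.42 pos [0.6544 0.1413 0.1625] width 0.502 F [-0.2  0.2 -1. ] tool y [0.994 0.112 0.008] q [-0.88  0.65  0.88  1.66 -0.56  1.09  0.27]
x -0.319 y -1.019 z -0.045 | wx 0.0024 wy 0.0002 wz -0.0086 rows 7 BIG
x 0.000 y 0.000 z 0.700 | wx 0.0000 wy 0.0000 wz 0.0000 rows 5 
t 18.42 pos [0.6544 0.1413 0.1625] width 0.502 F [-0.2  0.2 -1. ] tool y [0.994 0.112 0.008] q [-0.88  0.65  0.88  1.66 -0.56  1.09  0.27]
x -0.319 y -1.019 z -0.045 | wx 0.0020 wy -0.0017 wz 0.4803 rows 14 BIG
x 0.000 y 0.000 z 0.700 | wx 0.0000 wy 0.0000 wz 0.0000 rows 5 
t 18.42 pos [0.6544 0.1413 0.1625] width 0.502 F [-0.2  0.2 -1. ] tool y [0.994 0.112 0.008] q [-0.88  0.65  0.88  1.66 -0.56  1.09  0.27]
x -0.319 y -1.019 z -0.045 | wx 0.0017 wy 0.0021 wz -0.5197 rows 15 BIG
x 0.000 y 0.000 z 0.700 | wx 0.0000 wy 0.0000 wz 0.0000 rows 5 
scene handle_mid [(array([257., 272.]), 0.56, array([0.66 , 0.141])), (array([199., 153.]), 0.54, array([ 0.534, -0.298]))]
scene bottle [(array([290., 216.]), 0.68, array([0.467, 0.057]))]
top handle_mid [(array([312., 273.]), 0.89, array([ 0.305, -0.171])), (array([218., 167.]), 0.53, array([0.644, 0.129])), (array([216., 226.]), 0.39, array([0.452, 0.133]))]
top bottle [(array([238., 226.]), 0.57, array([0.453, 0.061]))]
```

Request:
jog_arm --plan '[{"x": -0.31,"y": -0.95,"z": -0.05,"wx": 0,"wy": 0,"wz": -0.009},{"x": -0.31,"y": -0.95,"z": -0.05,"wx": 0,"wy": 0,"wz": -0.009},{"x": -0.31,"y": -0.95,"z": -0.05,"wx": 0,"wy": 0,"wz": -0.009},{"x": -0.31,"y": -0.95,"z": -0.05,"wx": 0,"wy": 0,"wz": -0.009},{"x": -0.31,"y": -0.95,"z": -0.05,"wx": 0.002,"wy": 0,"wz": -0.009},{"x": -0.31,"y": -0.95,"z": -0.05,"wx": 0.002,"wy": 0,"wz": -0.009},{"x": -0.31,"y": -0.95,"z": -0.05,"wx": 0.002,"wy": 0,"wz": -0.009}]' --hand 0.29

```text
t: 19.3
eef_pos: [0.4681, 0.058, 0.1677]
tool_rot: [-0.003, 0.656, 0.755, -0.003]
contact_force: [1.0, 1.0, -0.1]
gripper_width: 0.644
```

```bash
python3 - <<'E'
from h import *
G=rot(6);chain([((.459,.054,.15),G),((.459,.054,.012),G)])
E
```

```text
t 19.3 pos [0.4681 0.058  0.1677] width 0.644 F [ 1.   1.  -0.1] tool y [ 0.99   0.139 -0.008] q [-1.13  0.31  1.07  2.11 -0.34  0.92  0.27]
x -0.013 y -0.047 z 0.089 | wx -0.0025 wy 0.0001 wz 0.0112 rows 2 
x 0.000 y 0.000 z 0.690 | wx 0.0000 wy 0.0000 wz 0.0000 rows 5
```

Request:
jog_arm --plan '[{"x": -0.013,"y": -0.047,"z": 0.05,"wx": -0.0025,"wy": 0,"wz": 0.011},{"x": -0.013,"y": -0.047,"z": 0.09,"wx": -0.0025,"wy": 0,"wz": 0.011},{"x": -0.013,"y": -0.047,"z": 0.09,"wx": -0.0025,"wy": 0,"wz": 0.011},{"x": -0.013,"y": -0.047,"z": 0.25,"wx": -0.0025,"wy": 0,"wz": 0.011},{"x": -0.013,"y": -0.047,"z": 0.4,"wx": -0.0025,"wy": 0,"wz": 0.011},{"x": -0.013,"y": -0.047,"z": 0.55,"wx": -0.0025,"wy": 0,"wz": 0.011},{"x": -0.013,"y": -0.047,"z": 0.65,"wx": -0.0025,"wy": 0,"wz": 0.011},{"x": -0.013,"y": -0.047,"z": 0.7,"wx": -0.0025,"wy": 0,"wz": 0.011},{"x": -0.013,"y": -0.047,"z": 0.7,"wx": -0.0025,"wy": 0,"wz": 0.011},{"x": -0.013,"y": -0.047,"z": 0.7,"wx": -0.0025,"wy": 0,"wz": 0.011}]'

```text
t: 20.13
eef_pos: [0.4588, 0.0537, 0.0273]
tool_rot: [0.0, 0.669, 0.743, -0.001]
contact_force: [1.1, -0.4, -0.2]
gripper_width: 0.645
```

Request:
jog_arm --plan '[{"x": 0,"y": 0,"z": 0.03,"wx": 0,"wy": 0,"wz": 0},{"x": 0,"y": 0,"z": 0.06,"wx": 0,"wy": 0,"wz": 0},{"x": 0,"y": 0,"z": 0.06,"wx": 0,"wy": 0,"wz": 0}]'

```text
t: 20.38
eef_pos: [0.4589, 0.054, 0.0149]
tool_rot: [0.0, 0.668, 0.744, -0.001]
contact_force: [0.7, 0.3, 0.2]
gripper_width: 0.641
```

Request:
jog_arm --plan '[{"x": 0,"y": 0,"z": 0.01,"wx": 0,"wy": 0,"wz": 0},{"x": 0,"y": 0,"z": 0.02,"wx": 0,"wy": 0,"wz": 0},{"x": 0,"y": 0,"z": 0.02,"wx": 0,"wy": 0,"wz": 0}]'

```text
t: 20.63
eef_pos: [0.4589, 0.0541, 0.0109]
tool_rot: [0.0, 0.668, 0.744, -0.001]
contact_force: [0.9, 1.2, 0.7]
gripper_width: 0.646
```

Request:
jog_arm --plan '[{"x": 0,"y": 0,"z": 0,"wx": 0,"wy": 0,"wz": 0},{"x": 0,"y": 0,"z": 0,"wx": 0,"wy": 0,"wz": 0},{"x": 0,"y": 0,"z": 0,"wx": 0,"wy": 0,"wz": 0},{"x": 0,"y": 0,"z": 0,"wx": 0,"wy": 0,"wz": 0},{"x": 0,"y": 0,"z": 0,"wx": 0,"wy": 0,"wz": 0},{"x": 0,"y": 0,"z": 0,"wx": 0,"wy": 0,"wz": 0}]' --hand -1 --grip_force 25

```text
t: 21.13
eef_pos: [0.4591, 0.0542, 0.0111]
tool_rot: [0.0, 0.668, 0.744, -0.0]
contact_force: [-0.1, 0.4, 3.9]
gripper_width: 0.367
```

Request:
jog_arm --plan '[{"x": 0,"y": 0,"z": -0.08,"wx": 0,"wy": 0,"wz": 0},{"x": 0,"y": 0,"z": -0.18,"wx": 0,"wy": 0,"wz": 0},{"x": 0,"y": 0,"z": -0.3,"wx": 0,"wy": 0,"wz": 0},{"x": 0,"y": 0,"z": -0.42,"wx": 0,"wy": 0,"wz": 0},{"x": 0,"y": 0,"z": -0.5,"wx": 0,"wy": 0,"wz": 0},{"x": 0,"y": 0,"z": -0.5,"wx": 0,"wy": 0,"wz": 0}]'

```text
t: 21.63
eef_pos: [0.4608, 0.0545, 0.1133]
tool_rot: [0.001, 0.668, 0.744, 0.001]
contact_force: [0.4, 0.6, -1.7]
gripper_width: 0.364
```

```bash
python3 - <<'E'
from h import *
G=rot(6);chain([((.588,.1345,.11),G),((.588,.1345,.02),G)])
E
```

```text
t 21.63 pos [0.4608 0.0545 0.1133] width 0.364 F [ 0.4  0.6 -1.7] tool y [0.994 0.106 0.003] q [-1.05  0.39  0.99  2.18 -0.46  0.79  0.34]
x 0.330 y 0.675 z 0.019 | wx 0.0011 wy -0.0002 wz 0.0006 rows 5 
x 0.000 y 0.000 z 0.450 | wx 0.0000 wy 0.0000 wz 0.0000 rows 4
```

Request:
jog_arm --plan '[{"x": 0.06,"y": 0.13,"z": 0.0,"wx": 0,"wy": 0,"wz": 0},{"x": 0.13,"y": 0.27,"z": 0.0,"wx": 0,"wy": 0,"wz": 0},{"x": 0.2,"y": 0.41,"z": 0.0,"wx": 0,"wy": 0,"wz": 0},{"x": 0.27,"y": 0.55,"z": 0.01,"wx": 0.001,"wy": 0,"wz": 0},{"x": 0.33,"y": 0.675,"z": 0.02,"wx": 0.001,"wy": 0,"wz": 0},{"x": 0.33,"y": 0.675,"z": 0.02,"wx": 0.001,"wy": 0,"wz": 0},{"x": 0.33,"y": 0.675,"z": 0.02,"wx": 0.001,"wy": 0,"wz": 0}]'

```text
t: 22.22
eef_pos: [0.588, 0.135, 0.108]
tool_rot: [-0.0, 0.668, 0.744, -0.001]
contact_force: [-0.9, -1.3, -0.3]
gripper_width: 0.366
```

```bash
python3 - <<'E'
from h import *
G=rot(6);chain([((.588,.1345,.02),G)])
for cam in("scene","top"):
  im=save(cam,"f_%s.png"%cam,(180,180,340,320) if cam=="scene" else (180,130,300,235),4)
  for n in("handle_mid",):
    print(cam,n,[(np.round(x["location"]),round(x["confidence"],2),ray(cam,x["location"],.02).round(3)[:2]) for x in finder.place_of(cam,n)[:4]])
E
```

```text
t 22.22 pos [0.588 0.135 0.108] width 0.366 F [-0.9 -1.3 -0.3] tool y [ 0.994  0.108 -0.002] q [-0.94  0.62  0.86  1.86 -0.58  0.94  0.3 ]
x -0.002 y 0.000 z 0.440 | wx -0.0005 wy 0.0002 wz 0.0011 rows 4 
scene handle_mid [(array([260., 271.]), 0.84, array([0.652, 0.145])), (array([197., 154.]), 0.65, array([ 0.539, -0.3  ]))]
top handle_mid [(array([357., 200.]), 0.69, array([ 0.535, -0.322])), (array([313., 275.]), 0.58, array([ 0.3  , -0.172])), (array([214., 164.]), 0.41, array([0.652, 0.139]))]
```

View pics/f_scene.png

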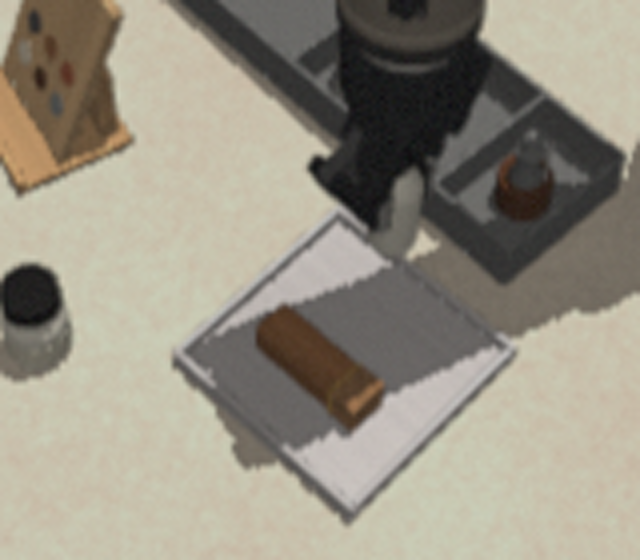

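The handle lies in the tray (f_scene (320,365)) and the bottle hangs upright above its near half. Lowering.

Request:
jog_arm --plan '[{"x": 0,"y": 0.01,"z": 0.12,"wx": 0,"wy": 0,"wz": 0.001},{"x": 0,"y": 0.01,"z": 0.24,"wx": 0,"wy": 0,"wz": 0.001},{"x": 0,"y": 0.01,"z": 0.35,"wx": 0,"wy": 0,"wz": 0.001},{"x": 0,"y": 0.01,"z": 0.42,"wx": 0,"wy": 0,"wz": 0.001},{"x": 0,"y": 0.01,"z": 0.46,"wx": 0,"wy": 0,"wz": 0.001},{"x": 0,"y": 0.01,"z": 0.46,"wx": 0,"wy": 0,"wz": 0.001},{"x": 0,"y": 0.01,"z": 0.46,"wx": 0,"wy": 0,"wz": 0.001}]'

```text
t: 23.0
eef_pos: [0.5889, 0.1334, 0.0179]
tool_rot: [-0.0, 0.67, 0.742, -0.0]
contact_force: [0.4, 0.0, -1.9]
gripper_width: 0.365
```

Request:
jog_arm --plan '[{"x": 0,"y": 0,"z": 0.01,"wx": 0,"wy": 0,"wz": 0},{"x": 0,"y": 0,"z": 0.02,"wx": 0,"wy": 0,"wz": 0},{"x": 0,"y": 0,"z": 0.02,"wx": 0,"wy": 0,"wz": 0}]'

```text
t: 23.25
eef_pos: [0.5893, 0.1335, 0.0144]
tool_rot: [-0.0, 0.67, 0.742, 0.0]
contact_force: [-0.5, -0.5, -0.9]
gripper_width: 0.362
```

Request:
jog_arm --plan '[{"x": 0,"y": 0,"z": 0.01,"wx": 0,"wy": 0,"wz": 0},{"x": 0,"y": 0,"z": 0.015,"wx": 0,"wy": 0,"wz": 0},{"x": 0,"y": 0,"z": 0.015,"wx": 0,"wy": 0,"wz": 0}]'

```text
t: 23.5
eef_pos: [0.5893, 0.1336, 0.0114]
tool_rot: [-0.0, 0.67, 0.742, 0.0]
contact_force: [-0.4, 0.4, -1.4]
gripper_width: 0.363
```

Request:
jog_arm --plan '[{"x": 0,"y": 0,"z": 0.004,"wx": 0,"wy": 0,"wz": 0},{"x": 0,"y": 0,"z": 0.006,"wx": 0,"wy": 0,"wz": 0},{"x": 0,"y": 0,"z": 0.006,"wx": 0,"wy": 0,"wz": 0}]'

```text
t: 23.75
eef_pos: [0.5897, 0.1336, 0.011]
tool_rot: [-0.0, 0.67, 0.742, 0.001]
contact_force: [-2.3, 0.3, 6.2]
gripper_width: 0.363
```

Request:
jog_arm --plan '[{"x": 0,"y": 0,"z": 0,"wx": 0,"wy": 0,"wz": 0},{"x": 0,"y": 0,"z": 0,"wx": 0,"wy": 0,"wz": 0},{"x": 0,"y": 0,"z": 0,"wx": 0,"wy": 0,"wz": 0},{"x": 0,"y": 0,"z": 0,"wx": 0,"wy": 0,"wz": 0}]' --hand 0.2

```text
t: 24.08
eef_pos: [0.5896, 0.1336, 0.0109]
tool_rot: [-0.0, 0.67, 0.742, 0.001]
contact_force: [0.2, 0.0, -0.6]
gripper_width: 0.603
```

Request:
jog_arm --plan '[{"x": 0,"y": 0,"z": -0.07,"wx": 0,"wy": 0,"wz": 0},{"x": 0,"y": 0,"z": -0.15,"wx": 0,"wy": 0,"wz": 0},{"x": 0,"y": 0,"z": -0.25,"wx": 0,"wy": 0,"wz": 0},{"x": 0,"y": 0,"z": -0.4,"wx": 0,"wy": 0,"wz": 0},{"x": 0,"y": 0,"z": -0.55,"wx": 0,"wy": 0,"wz": 0},{"x": 0,"y": 0,"z": -0.7,"wx": 0,"wy": 0,"wz": 0},{"x": 0,"y": 0,"z": -0.85,"wx": 0,"wy": 0,"wz": 0},{"x": 0,"y": 0,"z": -0.95,"wx": 0,"wy": 0,"wz": 0},{"x": 0,"y": 0,"z": -0.95,"wx": 0,"wy": 0,"wz": 0}]'

```text
t: 24.83
eef_pos: [0.5922, 0.1329, 0.2063]
tool_rot: [0.002, 0.671, 0.742, 0.004]
contact_force: [0.3, -0.1, 0.1]
gripper_width: 0.597
```

```bash
python3 - <<'E'
from h import *
chain([])
save("scene","final.png",(130,90,370,330),2.4)
for cam in("scene","top"):
  if cam=="top":cams.read_camera(cam)
  for n,z in(("handle_mid",.02),("bottle",.005),("jar",.005),("figure",.005)):
    print(cam,n,[(np.round(x["location"]),round(x["confidence"],2),ray(cam,x["location"],z).round(3)[:2]) for x in finder.place_of(cam,n)[:3]])
E
```

```text
t 24.83 pos [0.5922 0.1329 0.2063] width 0.597 F [ 0.3 -0.1  0.1] tool y [0.995 0.1   0.008] q [-1.01  0.51  0.97  1.77 -0.47  1.1   0.22]
scene handle_mid [(array([261., 270.]), 0.6, array([0.649, 0.144])), (array([195., 153.]), 0.57, array([ 0.544, -0.306]))]
scene bottle [(array([272., 257.]), 0.6, array([0.593, 0.126]))]
scene jar [(array([271., 200.]), 0.46, array([ 0.471, -0.021]))]
scene figure [(array([310., 229.]), 0.55, array([0.452, 0.126]))]
top handle_mid [(array([358., 199.]), 0.8, array([ 0.538, -0.323])), (array([312., 270.]), 0.55, array([ 0.313, -0.171])), (array([214., 165.]), 0.46, array([0.65 , 0.141]))]
top bottle [(array([216., 187.]), 0.63, array([0.581, 0.133]))]
top jar [(array([259., 222.]), 0.67, array([ 0.466, -0.006]))]
top figure [(array([217., 225.]), 0.6, array([0.456, 0.129]))]
```

View pics/final.png

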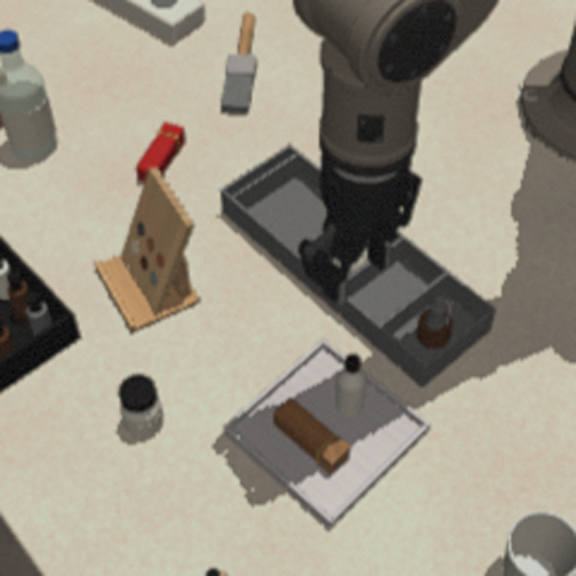

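Everything is in place: the board leans at (155,240), the bottle stands at (350,385), the handle lies at (312,435), and the gripper is clear. Handing in.

```bash
python3 -c "
from h import *
print(bot.hand_in())"
```

```text
the job is handed in; nothing more can be done
None
```

I finished the painter's place and handed it in at about 25 s of the 67 s allowed. The hand-in reports no verdict.

- **Board:** it was set first, with the tray still empty. It leans at about 20° (an estimate from the placing geometry) against the rest's upright, with the painted dots facing out.
- **Tray:** the square wooden handle is lying down and the slim bottle is standing upright. The last picture and the detections from both cameras agree on this.
- **Left alone:** the figure is seen in its compartment in the last picture. The gripper hid the jar there, but both cameras' detections put it in its own. I touched none of the other things, though not all of them were in that last view.

**First handle grasp:** it closed on nothing. The visible fingertips sit about 20 mm short of the reported TCP, so the fingers shut just above the handle without moving it. I went about 22 mm lower, watching the force, and the second grasp held.

The highest wrist force I read was about 16 N, when the board touched the foot. Readings came only at the end of each move.

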